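# Gauge the blind bore of a turned body on the sloped fixture

## Task

Take the depth of the bore in the middle one of the three turned bodies on the sloped fixture: with the rod depth gauge from its wooden block, slide the rod down the bore until it bottoms while the gauge's head sits on the cup's rim. Then hang the gauge back in the slot of its block by the head, upright and still set to that depth so that I can read it, and leave the other things on the bench where they are.

Things in the scene. Friction and masses are not known exactly. Their poses are not given: they have to be found in the camera images.
- gauge: Steel head of the rod depth gauge: flat bar 80 (y) x 20 (x) x 12 mm (z), boss 18 mm wide, 10 mm high on top. Origin: middle of the underside, on the rod's axis; z up along the rod to the knob. The rod slides through it. Head 0.16 kg, rod 0.075 kg. Starts hanging in the block's slot, underside on the block's top, bar across the slot.
- rod (a joint): The gauge's reading (m): how far the rod stands out below the head's underside (0 flush, at most 0.110). Friction holds it anywhere; about 6 N along the rod slides it: pushing the rod down while the head rests on something raises the reading. Starts at 0.036 to 0.050, less than any bore's depth.
- tip (a point): Flat lower end of the gauge's round steel rod: 8 mm across, 150 mm long from here to the knob, black rings every 10 mm. z points up along the rod.
- knob (a point): Middle of the knurled dark steel knob on top of the rod, where to hold it: 16 mm across, 34 mm long along the rod, 167 mm above the tip. z points up along the rod.
- block: Wooden gauge block, fixed: base board 100 x 130 x 12 mm; block 70 (x) x 94 mm (y), flat top 112 mm above the bench. An upright slot 16 mm wide (y), open at the front (-x) and the top, runs its whole height; its back wall is 12 mm behind the origin. Origin: on the bench; x to the back, z up.
- seat (a point): Point on the level of the block's top, in the middle of the slot's width, 12 mm in front of its back wall and 35 mm behind the block's front: where the underside of the gauge's head hangs. Axes as the block's.
- rack: Sloped wooden fixture, fixed: board 112 x 260 mm sloping 30 degrees down to its front (-x), with three steel collars in a row along y, 76 mm apart, the middle one at y = 0, a body in each. Origin: on the bench; x to the back, z up. The three rims lie in one plane, bores 30 degrees from vertical, leaning to the front; middle rim centre at x -60, z 152 mm.
- mouth_a (a point): Rim centre of the cup of one of the three like turned bodies; z points out along its bore, y is level. Body: aluminium, 120 mm long, foot 44, neck 31, cup 50 mm wide; held fast in a collar. Inside: cup 40 mm wide to 24 mm deep, funnel to 46 mm, then a blind flat-floored bore 20 mm wide. Depth rim to floor (60 to 100 mm) differs between the three; which stands where changes.
- mouth_b (a point): As mouth_a, for another of the three bodies.
- mouth_c (a point): As mouth_a, for another of the three bodies.
- spare: Loose turned aluminium body of the same shape standing upright on the bench, 120 mm tall; not to be disturbed. Origin: middle of its foot.
- lids: Loose stack of ribbed aluminium lids, 57 mm across, 55 mm high; not to be disturbed. Origin: middle of its underside.
- bar: Loose grey-brown bar of polishing compound, 50 x 120 x 42 mm high; not to be disturbed. Origin: middle of its underside.
Things that resemble listed ones, but are neither listed nor needed, are in the scene too. Several things look just like the block: the one meant starts nearest to the robot's base.

How it is judged (in metres and radians):
On the way:
1. The rod is bottomed in the middle body's bore (tip within 2.5 mm of its floor) with the gauge's head down on the cup's rim (within 3 mm) (((y of mouth_a in the frame of rack between -0.03 and 0.03 m and z of tip in the frame of mouth_a below -0.0655 m and x of tip in the frame of mouth_a between -0.013 and 0.013 m and y of tip in the frame of mouth_a between -0.013 and 0.013 m and z of gauge in the frame of mouth_a below 0.003 m) or (y of mouth_b in the frame of rack between -0.03 and 0.03 m and z of tip in the frame of mouth_b below -0.0775 m and x of tip in the frame of mouth_b between -0.013 and 0.013 m and y of tip in the frame of mouth_b between -0.013 and 0.013 m and z of gauge in the frame of mouth_b below 0.003 m) or (y of mouth_c in the frame of rack between -0.03 and 0.03 m and z of tip in the frame of mouth_c below -0.0895 m and x of tip in the frame of mouth_c between -0.013 and 0.013 m and y of tip in the frame of mouth_c between -0.013 and 0.013 m and z of gauge in the frame of mouth_c below 0.003 m))), for 0.2 s.
At the end, for the whole second after the job is handed in: The gauge hangs at rest by its head in the block's slot, upright within 7 degrees, the head's underside within 3 mm of the block's top, within 8 mm of the slot's middle line and at most 30 mm in front of the seat point; its reading is within 3 mm of the middle bore's depth (((y of mouth_a in the frame of rack between -0.03 and 0.03 m and value of joint rod between 0.065 and 0.071 m) or (y of mouth_b in the frame of rack between -0.03 and 0.03 m and value of joint rod between 0.077 and 0.083 m) or (y of mouth_c in the frame of rack between -0.03 and 0.03 m and value of joint rod between 0.089 and 0.095 m)) and z of gauge in the frame of seat between -0.003 and 0.003 m and x of gauge in the frame of seat between -0.03 and 0.016 m and y of gauge in the frame of seat between -0.008 and 0.008 m and angle between gauge's own z axis and vertical below 0.12 rad and linear speed of gauge below 0.02 m/s); the robot touches nothing.
It fails at once if the spare turned body is shoved more than 25 mm from its place (distance of spare from where it was at the start of the episode above 0.025 m).
It fails at once if the stack of lids is shoved more than 25 mm from its place (distance of lids from where it was at the start of the episode above 0.025 m).
It fails at once if the bar of compound is shoved more than 25 mm from its place (distance of bar from where it was at the start of the episode above 0.025 m).
It also fails if it takes over 54 s, if anything falls off the work surface, if the arm or the gripper's body presses on something with over 40 N, if the wrist force passes 120 N, or if a joint passes its speed limit or range.

## Robot

A 6-joint arm with a two-finger parallel gripper is mounted at the origin on the work surface. World frame = base frame: x ahead of the robot, y to its left, z up, the work surface at z = 0. Lengths are in m, angles in degrees, forces in N, time in s.
With the tool pointing down it reaches from about 0.35 to 0.875 m from the base axis. Payload 4.2 kg.
Tool frame: the origin (TCP) lies between the finger pads; the fingertips stand 8 mm ahead of it and the grasp point (between the pads) lies 11 mm behind it; x points along the fingers, y is the direction in which the jaws open and shut, and the axes are right-handed (so a half turn about x gives the same grasp; the last joint's range is limited). The gripper opens to 87 mm and grips with 3 to 60 N. Pads are 19 mm wide; open, the fingers measure 117 mm over their backs; the gripper's body (75 mm by 190 mm) begins 51 mm behind the grasp point.
Start: joints at [88.843, 22.042, 0.453, 0, -68.411, -14.817], TCP at [0.172, 0.601, 0.231] pointing down, gripper open.
Joint ranges: [-179.83, 179.83], [-69.29, 118.12], [-61.27, 80.66], [-181.25, 117.63], [-171.15, -9.14], [-177.46, 177.46]. Speed limits (degrees/s): [159.86, 159.86, 180, 180, 180, 180].

## Interface

Orientations are given as a 3x3 rotation matrix whose columns are the frame's x, y, z axes.
In Python, from station import r gives the robot as it stands. The module is installed in compiled form; this text tells all that it offers.
- The arm moves only by the tool move_arm, never from a script. Its argument "increments" is one flat list of numbers, 7 for each row, row after row: the turn, a rotation vector about the tool's x, y, z in degrees, then the shift along the tool's x, y, z in m, then the finger opening in m, from 0 to 0.087. A call has 1 to 12 rows; each row is the pose to reach, as a shift and turn from the pose commanded when the call began, along the tool's axes at that moment; what a row does not reach only later rows make up. A row lasts 1/12 s, in which the tool goes at most 41.7 mm and 7.16 degrees, less where a joint would pass 70% of its speed; a pose out of reach is approached as far as the arm can. A call with a gripper value outside its range is refused whole. The fingers move at their own pace and stop on an object; the grip force is fixed at half the most. Time passes only in rows, so rows that repeat a pose let the fingers close. It gives the time, the measured TCP pose, the force and the opening at its end, in the units of the state.
- r.sense(): the state, without advancing time (a new reading comes with each control period).
- r.capture(name): name is "scene" or "side" or "wrist"; returns the picture (400x640x3 uint8, red, green, blue); there is no depth.
- r.calibration(name): a dict with "fx", "fy", "cx", "cy" (pixels), "D" ([k1, k2, p1, p2, k3] as OpenCV has them; the pictures are not rectified), "rvec" (rotation vector, rad) and "tvec" (3), from world to camera coordinates, as OpenCV has them; the wrist camera has in their place "tool_from_camera" (4x4, takes a point from camera to tool coordinates, whose origin is the TCP and whose axes are the tool frame's). Camera axes: x right, y down, z forward; pixel columns grow to the right and rows downward; lengths in m; the calibration is good to about 2 mm. A picture is of the moment at which its call begins: read the wrist's pose just before it. calibration takes no time and is no camera call.
- r.finish_job(): hands the job in, once; it reports no verdict.
The state is a dict: "time_s": time; "joints": joint angles; "joint_velocities": joint speeds; "effort": joint torques, N m; "tcp_pos": TCP position; "ee_rot": TCP orientation; "wrist_force": force on the tool from outside, world axes, zero at the start; "moment": the same for the moment, N m; "gripper_width": opening from 0.0 (shut) to 1.0 (fully open).
Only numpy, scipy, OpenCV 4.12 (cv2) and the standard library are available. Lean on these libraries where they do the work, as an engineer would, in place of code of your own. Each camera call takes 0.05 s, during which the arm holds its last target.

## Working session

There is one attempt and no reset: what is moved stays moved. The work goes in short steps, Python scripts to look and compute and a tool call to move; the robot and the scene stay as the last step left them, time stands still between calls to the robot, and variables do not carry over. Pictures are saved under pics/ and viewed, and the job is handed in when it is done.

Besides the shell and the picture viewer there is one more tool, called after "Call:" by a JSON object that holds its "api" and its "payload", one argument or row to a line. move_arm: Moves the arm, as the interface text tells. Its arguments: {"type":"object","properties":{"increments":{"type":"array","items":{"type":"number"}}},"required":["increments"]}

```bash
mkdir -p pics
python3 - <<'E'
from station import r
import cv2,numpy as np
s=r.sense()
for k in s: print(k,s[k])
for n in ["scene","side","wrist"]:
    c=r.calibration(n); print(n,c)
    cv2.imwrite(f"pics/{n}0.png",r.capture(n)[:,:,::-1])
E
```

```text
time_s 0.0
joints [ 8.88427322e+01  2.20891373e+01  3.81934053e-01 -2.96872789e-02
 -6.84107451e+01 -1.48160728e+01]
joint_velocities [-0.07573005 -0.10868143 -0.00980316 -0.02270392  0.07852681  0.06697388]
effort [-2.02130018e-04 -3.90662062e+01  1.87402207e+01  4.21992347e+00
  1.09729345e-02 -1.85440126e-04]
tcp_pos [0.17181586 0.60032567 0.2294896 ]
ee_rot [[-5.23268397e-04 -2.75373266e-01 -9.61337241e-01]
 [-2.04838908e-03 -9.61335061e-01  2.75373756e-01]
 [-9.99997765e-01  2.11328709e-03 -6.10353348e-05]]
wrist_force [ 0.82400854 -0.54435325  0.31249848]
moment [ 0.0262959 -0.0482883 -0.0263981]
gripper_width 0.9992868938237399
scene {'fx': 452.78601196673384, 'fy': 452.78601196673384, 'cx': 313.82073116157045, 'cy': 197.438014596237, 'D': array([-0.03068449,  0.        ,  0.        ,  0.        ,  0.        ]), 'rvec': array([ 2.20860783,  0.69489843, -0.34427474]), 'tvec': array([-0.38806319, -0.19256083,  1.87863956])}
side {'fx': 489.96204320425454, 'fy': 489.96204320425454, 'cx': 327.73347503225006, 'cy': 187.3192570813325, 'D': array([-0.12950719,  0.        ,  0.        ,  0.        ,  0.        ]), 'rvec': array([ 2.13147248, -0.67697069,  0.34501785]), 'tvec': array([-0.6152871 ,  0.24302755,  1.38197123])}
wrist {'fx': 345.73920953371965, 'fy': 345.73920953371965, 'cx': 313.54759001448434, 'cy': 200.72049240219562, 'D': array([0.01772682, 0.        , 0.        , 0.        , 0.        ]), 'tool_from_camera': array([[-2.50517691e-04, -2.48418427e-01,  9.68652787e-01,
        -1.54736971e-01],
       [ 9.99999965e-01,  2.29205623e-05,  2.64503004e-04,
        -6.40363121e-04],
       [-8.79094868e-05,  9.68652819e-01,  2.48418413e-01,
        -6.86127439e-02],
       [ 0.00000000e+00,  0.00000000e+00,  0.00000000e+00,
         1.00000000e+00]])}
```

View pics/scene0.png

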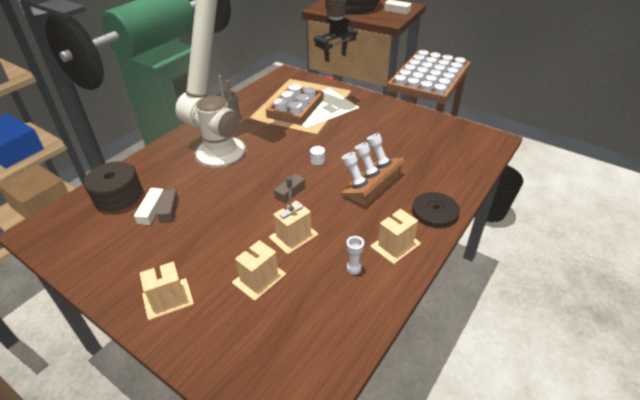

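View pics/side0.png

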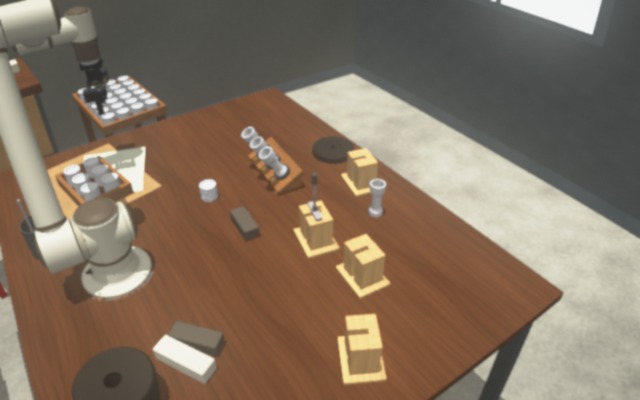

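View pics/wrist0.png

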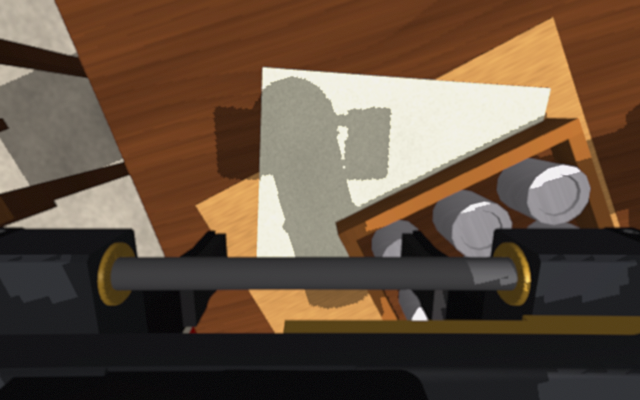

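```bash
cat > h.py <<'E'
import numpy as np,cv2,json
from station import r
def cam(n):
    c=r.calibration(n); K=np.array([[c['fx'],0,c['cx']],[0,c['fy'],c['cy']],[0,0,1]]); return c,K
def ray(n,px,s=None):
    c,K=cam(n)
    u=cv2.undistortPoints(np.array([[px]],float),K,c['D']).ravel()
    d=np.array([u[0],u[1],1.]);d/=np.linalg.norm(d)
    if n=='wrist':
        T=c['tool_from_camera'];s=s or r.sense();R=np.array(s['ee_rot']);p=np.array(s['tcp_pos'])
        return R@T[:3,3]+p, R@T[:3,:3]@d
    R=cv2.Rodrigues(c['rvec'])[0]
    return -R.T@c['tvec'], R.T@d
def onz(n,px,z,s=None):
    o,d=ray(n,px,s); return o+d*(z-o[2])/d[2]
def tri(rays):
    A=np.zeros((3,3));b=np.zeros(3)
    for o,d in rays:
        P=np.eye(3)-np.outer(d,d);A+=P;b+=P@o
    x=np.linalg.solve(A,b)
    return x,[np.linalg.norm((np.eye(3)-np.outer(d,d))@(x-o)) for o,d in rays]
def proj(n,X,s=None):
    c,K=cam(n);X=np.atleast_2d(np.array(X,float))
    if n=='wrist':
        T=c['tool_from_camera'];s=s or r.sense();R=np.array(s['ee_rot']);p=np.array(s['tcp_pos'])
        Xt=(X-p)@R; Xc=(Xt-T[:3,3])@T[:3,:3]
        return cv2.projectPoints(Xc,np.zeros(3),np.zeros(3),K,c['D'])[0].reshape(-1,2)
    return cv2.projectPoints(X,c['rvec'],c['tvec'],K,c['D'])[0].reshape(-1,2)
E
python3 - <<'E'
import cv2
a=cv2.imread('pics/scene0.png');b=cv2.imread('pics/side0.png')
f=lambda i,x,y,w,h,n:cv2.imwrite('pics/'+n,cv2.resize(i[y:y+h,x:x+w],None,fx=6,fy=6,interpolation=cv2.INTER_CUBIC))
f(a,255,165,120,95,'za.png')
f(a,330,120,120,95,'zr.png')
f(b,270,165,120,95,'zb.png')
f(b,225,115,120,95,'zq.png')
E
```

```text
(no output)
```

View pics/za.png

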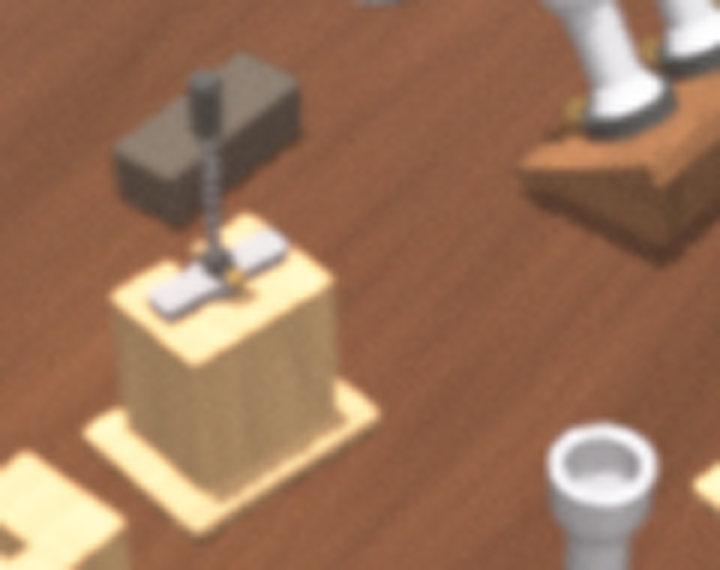

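View pics/zb.png

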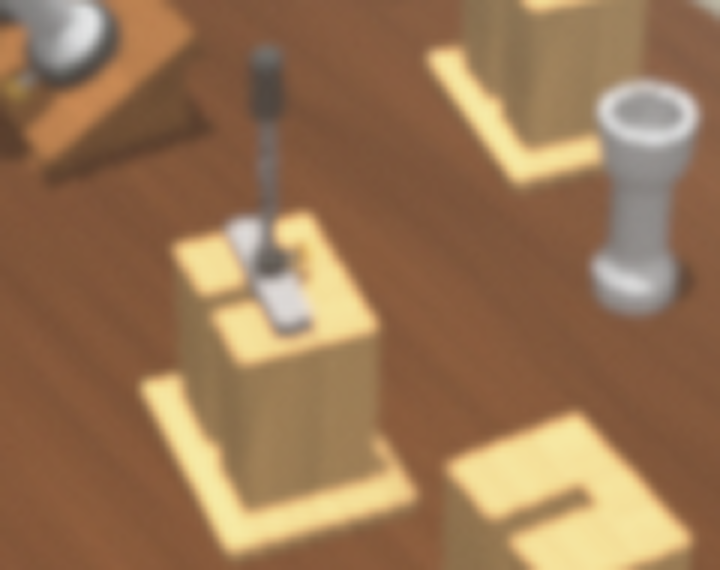

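View pics/zr.png

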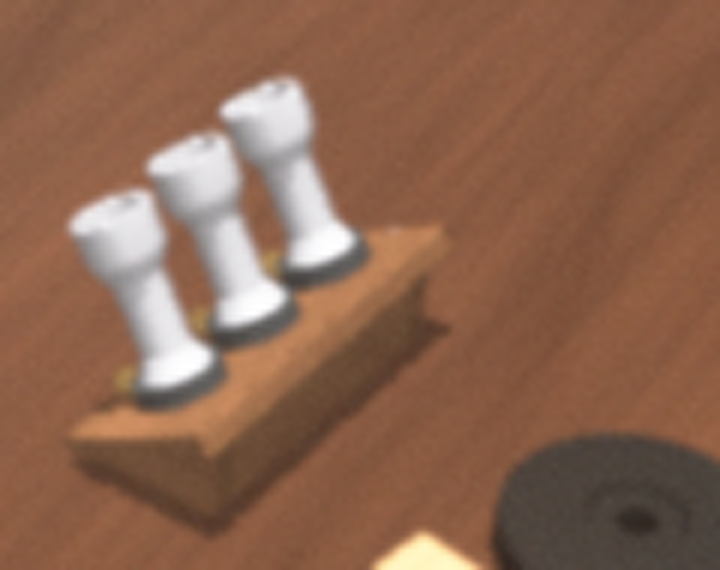

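View pics/zq.png

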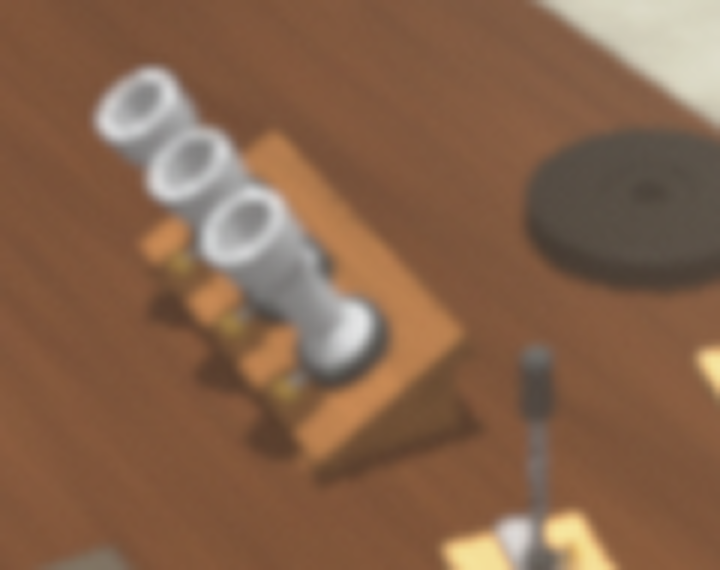

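Run:
```python
from h import *
np.set_printoptions(precision=4,suppress=True)
S=lambda x,y:(x/6+255-.4,y/6+165-.4); D=lambda x,y:(x/6+270-.4,y/6+165-.4)
R=lambda x,y:(x/6+330-.4,y/6+120-.4); Q=lambda x,y:(x/6+225-.4,y/6+115-.4)
for n in['scene','side']: print(n,ray(n,(320,200)))
print('knob',tri([ray('scene',S(205,105)),ray('side',D(266,84))]))
print('knobtop',tri([ray('scene',S(205,75)),ray('side',D(266,50))]))
print('boss',tri([ray('scene',S(216,255)),ray('side',D(272,258))]))
for p in [(112,297),(245,213),(333,277),(196,365)]: print('sc',onz('scene',S(*p),.112))
for p in [(175,245),(310,212),(378,325),(243,362)]: print('sd',onz('side',D(*p),.112))
print('bar ends sc',onz('scene',S(165,305),.124),onz('scene',S(270,243),.124))
print('bar ends sd',onz('side',D(242,225),.124),onz('side',D(293,322),.124))
for a,b in [((115,212),(247,228)),((192,155),(192,165)),((263,98),(142,105))]:
  print('rim',tri([ray('scene',R(*a)),ray('side',Q(*b))]))
# rack low corners
print('rack bot',onz('scene',R(210,530),0),onz('scene',R(75,450),0),onz('scene',R(435,325),0))
print('rack sd',onz('side',Q(320,478),0),onz('side',Q(475,425),0))
```

```text
scene (array([ 1.2295, -1.0133,  1.0855]), array([-0.4352,  0.6081, -0.6639]))
side (array([-0.0581, -1.1358,  1.0267]), array([ 0.4436,  0.6466, -0.6205]))
knob (array([ 0.5492, -0.2209,  0.2342]), [np.float64(0.0007508030708136639), np.float64(0.000750803070813663)])
knobtop (array([ 0.5499, -0.2201,  0.2528]), [np.float64(0.0009213561922915202), np.float64(0.0009213561922915546)])
boss (array([ 0.5494, -0.2224,  0.1331]), [np.float64(0.002033443580235059), np.float64(0.0020334435802351987)])
sc [ 0.5079 -0.2586  0.112 ]
sc [ 0.5256 -0.1667  0.112 ]
sc [ 0.5947 -0.1812  0.112 ]
sc [ 0.5755 -0.2735  0.112 ]
sd [ 0.5294 -0.1679  0.112 ]
sd [ 0.5991 -0.1846  0.112 ]
sd [ 0.576  -0.2747  0.112 ]
sd [ 0.5083 -0.2599  0.112 ]
bar ends sc [ 0.5433 -0.2571  0.124 ] [ 0.5596 -0.1888  0.124 ]
bar ends sd [ 0.5572 -0.1863  0.124 ] [ 0.5361 -0.2612  0.124 ]
rim (array([0.5657, 0.0903, 0.1508]), [np.float64(0.002250431008237229), np.float64(0.0022504310082371937)])
rim (array([0.5727, 0.1657, 0.1506]), [np.float64(0.0018187051352728785), np.float64(0.001818705135272997)])
rim (array([0.5793, 0.2386, 0.1531]), [np.float64(0.002008095191253592), np.float64(0.0020080951912536974)])
rack bot [0.6725 0.0345 0.    ] [0.5678 0.0505 0.    ] [0.6924 0.2822 0.    ]
rack sd [0.5756 0.0428 0.    ] [0.676  0.0345 0.    ]
```

```bash
cat >> h.py <<'E'
from scipy.spatial.transform import Rotation as Ro
def frame(x,y):
    x=np.array(x,float);x/=np.linalg.norm(x);y=np.array(y,float);y=y-x*(x@y);y/=np.linalg.norm(y)
    return np.stack([x,y,np.cross(x,y)],1)
def inc(p,R=None):
    s=r.sense();R0=np.array(s['ee_rot']);p0=np.array(s['tcp_pos'])
    R=R0 if R is None else R
    rv=Ro.from_matrix(R0.T@R).as_rotvec(degrees=True); d=R0.T@(np.array(p)-p0)
    print('inc',np.round(rv,2),np.round(d,4),'rows',np.ceil(max(np.linalg.norm(rv)/7.16,np.linalg.norm(d)/.0417)),'width',s['gripper_width']*.087,'F',np.round(s['wrist_force'],2),'t',s['time_s'])
def snap(n,f,crop=None,k=1,img=None):
    im=r.capture(n)[:,:,::-1]; cv2.imwrite('pics/'+f,im); return im
E
python3 - <<'E'
from h import *
inc([.51,.18,.30])
E
```

```text
inc [0. 0. 0.] [-0.0697  0.3112 -0.4408] rows 14.0 width 0.08705068975153636 F [ 0.81  0.43 -0.78] t 0.15
```

Call:
{"api": "move_arm", "payload": {
  "increments": [0,0,0,-0.07,0.1,-0.14,0.087,0,0,0,-0.07,0.311,-0.441,0.087,0,0,0,-0.07,0.311,-0.441,0.087,0,0,0,-0.07,0.311,-0.441,0.087,0,0,0,-0.07,0.311,-0.441,0.087,0,0,0,-0.07,0.311,-0.441,0.087,0,0,0,-0.07,0.311,-0.441,0.087,0,0,0,-0.07,0.311,-0.441,0.087,0,0,0,-0.07,0.311,-0.441,0.087,0,0,0,-0.07,0.311,-0.441,0.087,0,0,0,-0.07,0.311,-0.441,0.087,0,0,0,-0.07,0.311,-0.441,0.087]
}}

```text
time_s: 1.15
tcp_pos: [0.4825, 0.2139, 0.2958]
ee_rot: [[-0.0, -0.275, -0.961], [0.0, -0.961, 0.275], [-1.0, -0.0, 0.0]]
wrist_force: [0.6, 0.2, 0.5]
gripper_width: 1.002
```

Call:
{"api": "move_arm", "payload": {
  "increments": [0,0,0,0,0,0,0.087,0,0,0,0,0,0,0.087,0,0,0,0,0,0,0.087,0,0,0,0,0,0,0.087]
}}

```text
time_s: 1.48
tcp_pos: [0.4812, 0.2165, 0.2953]
ee_rot: [[-0.001, -0.274, -0.962], [-0.0, -0.962, 0.274], [-1.0, 0.0, 0.001]]
wrist_force: [-1.0, 0.9, -0.1]
gripper_width: 1.002
```

Run:
```python
from h import *
inc([.51,.18,.30]); s=r.sense(); json.dump({k:np.array(v).tolist() for k,v in s.items()},open('w1.json','w')); snap('wrist','w1.png')
print(s['tcp_pos'],s['joints'])
```

```text
inc [0. 0. 0.] [-0.0047  0.0272 -0.0377] rows 2.0 width 0.0871612951808693 F [-0.99  0.94 -0.11] t 1.4833
[0.48120062 0.21649027 0.29526469] [ 4.18404065e+01  1.01581454e+01 -6.77705441e+00 -1.96115396e-02
 -7.31056572e+01  3.22637497e+01]
```

View pics/w1.png

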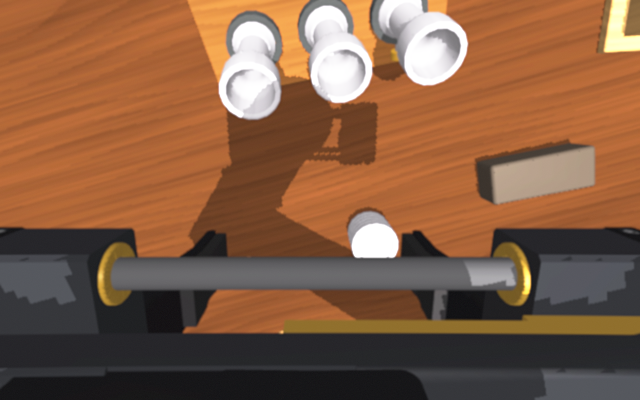

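Run:
```python
import cv2
a=cv2.imread('pics/w1.png')
cv2.imwrite('pics/w1z.png',cv2.resize(a[0:130,205:475],None,fx=2.96,fy=2.96,interpolation=cv2.INTER_CUBIC))
```

```text
(no output)
```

View pics/w1z.png

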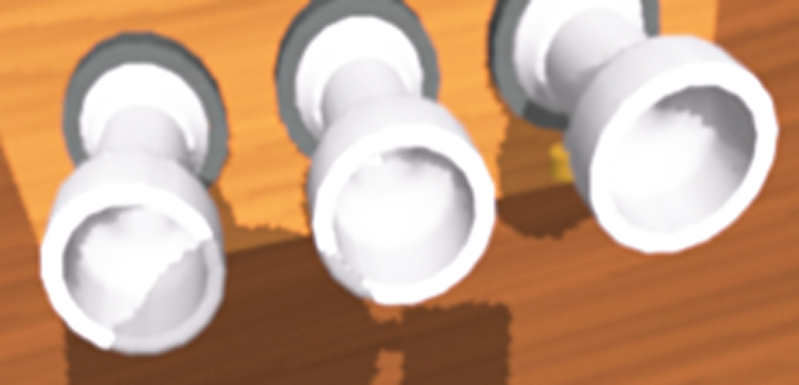

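Run:
```python
from h import *
np.set_printoptions(precision=4,suppress=True)
s=json.load(open('w1.json'))
Q=lambda x,y:(x/6+225-.4,y/6+115-.4);R=lambda x,y:(x/6+330-.4,y/6+120-.4)
W=lambda x,y:(205+x/2.963-.3,y/2.963-.3)
for w,q,sc in [((684,157),(247,228),(115,212)),((404,213),(192,165),(192,155)),((134,267),(142,105),(263,98))]:
  print(onz('wrist',W(*w),.152,s),onz('side',Q(*q),.152),onz('scene',R(*sc),.152),tri([ray('wrist',W(*w),s),ray('side',Q(*q)),ray('scene',R(*sc))]))
R=frame([0,0,-1],[-np.cos(np.radians(12)),np.sin(np.radians(12)),0])
inc([.56,-.155,.335],R)
```

```text
[0.5643 0.0921 0.152 ] [0.5638 0.0848 0.152 ] [0.5651 0.0923 0.152 ] (array([0.5652, 0.0911, 0.1502]), [np.float64(0.0008252037050706932), np.float64(0.0024570769702835166), np.float64(0.0021851200342986863)])
[0.5715 0.1681 0.152 ] [0.5708 0.1604 0.152 ] [0.5724 0.1669 0.152 ] (array([0.5723, 0.1673, 0.1496]), [np.float64(0.0008526718402167463), np.float64(0.002227737257264343), np.float64(0.0017109366786482124)])
[0.5784 0.2436 0.152 ] [0.579  0.2366 0.152 ] [0.5772 0.2435 0.152 ] (array([0.5789, 0.2422, 0.1512]), [np.float64(0.001577482495653485), np.float64(0.0030518393522512752), np.float64(0.001968810367899928)])
inc [86.14  0.01 -0.04] [-0.0396  0.3361 -0.1775] rows 13.0 width 0.08698908053029698 F [-0.35  0.39 -0.17] t 1.5333
```

Call:
{"api": "move_arm", "payload": {
  "increments": [7,0,0,-0.04,0.03,-0.015,0.087,86,0,0,-0.04,0.336,-0.178,0.087,86,0,0,-0.04,0.336,-0.178,0.087,86,0,0,-0.04,0.336,-0.178,0.087,86,0,0,-0.04,0.336,-0.178,0.087,86,0,0,-0.04,0.336,-0.178,0.087,86,0,0,-0.04,0.336,-0.178,0.087,86,0,0,-0.04,0.336,-0.178,0.087,86,0,0,-0.04,0.336,-0.178,0.087,86,0,0,-0.04,0.336,-0.178,0.087,86,0,0,-0.04,0.336,-0.178,0.087,86,0,0,-0.04,0.336,-0.178,0.087]
}}

```text
time_s: 2.53
tcp_pos: [0.5608, -0.1562, 0.3349]
ee_rot: [[-0.001, -0.978, 0.21], [0.0, 0.21, 0.978], [-1.0, 0.001, -0.0]]
wrist_force: [0.2, -0.1, 0.3]
gripper_width: 0.996
```

Run:
```python
from h import *
R=frame([0,0,-1],[-np.cos(np.radians(12)),np.sin(np.radians(12)),0])
inc([.56,-.155,.335],R);print(r.sense()['tcp_pos'],r.sense()['joints'])
```

```text
inc [-0.13 -0.01 -0.07] [-0.0001  0.0011  0.001 ] rows 1.0 width 0.08664782869829407 F [ 0.22 -0.08  0.27] t 2.5333
[ 0.56083916 -0.15624787  0.33488287] [ 3.58159239e-01  1.48553585e+01  4.85494657e+00 -9.62073466e-03
 -8.00694969e+01 -1.24881625e+01]
```

Run:
```python
from h import *
s=r.sense(); json.dump({k:np.array(v).tolist() for k,v in s.items()},open('w2.json','w')); a=snap('wrist','w2.png')
```

```text
(no output)
```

View pics/w2.png

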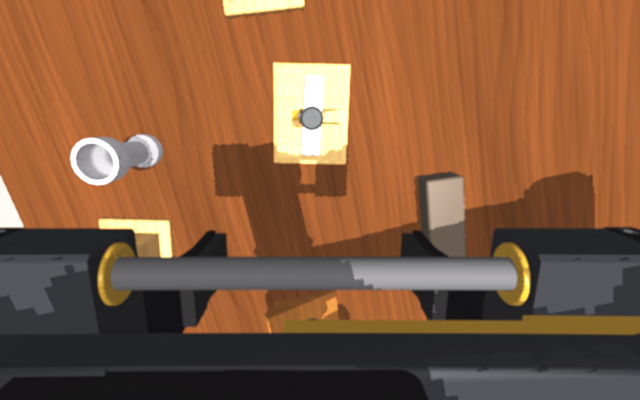

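Run:
```python
import cv2
a=cv2.imread('pics/w2.png')
cv2.imwrite('pics/w2z.png',cv2.resize(a[55:175,255:370],None,fx=5,fy=5,interpolation=cv2.INTER_CUBIC))
```

```text
(no output)
```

View pics/w2z.png

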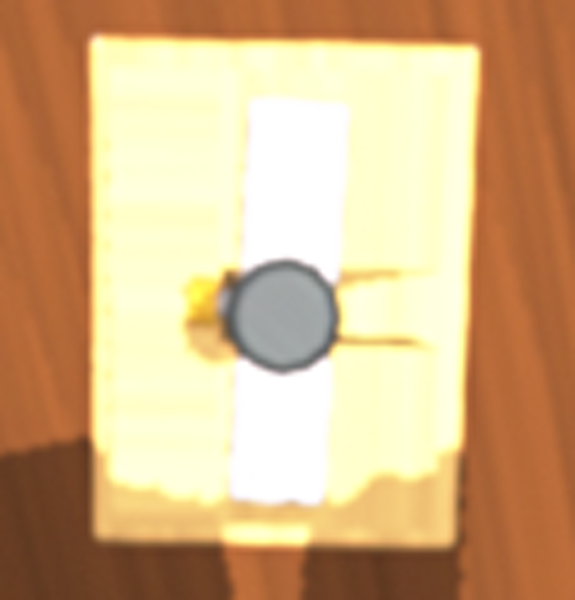

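Run:
```python
from h import *
np.set_printoptions(precision=4,suppress=True)
s=json.load(open('w2.json'))
W=lambda x,y:(255+x/5-.4,55+y/5-.4)
S=lambda x,y:(x/6+255-.4,y/6+165-.4)
print('knobtop',[onz('wrist',W(284,315),z,s) for z in(.245,.2525,.26)], tri([ray('wrist',W(284,315),s),ray('scene',S(205,76))]))
C=[onz('wrist',W(*p),.112,s) for p in [(92,38),(478,45),(462,545),(95,540)]]
print(np.array(C),np.mean(C,0))
for i in range(4): d=C[(i+1)%4]-C[i]; print(np.linalg.norm(d),np.degrees(np.arctan2(d[1],d[0])))
for p in [(297,100),(278,500)]: print('bar',onz('wrist',W(*p),.124,s))
print('slot',[onz('wrist',W(*p),.112,s) for p in[(425,270),(425,343),(345,278),(345,340)]])
```

```text
knobtop [array([ 0.5499, -0.2186,  0.245 ]), array([ 0.5499, -0.2187,  0.2525]), array([ 0.5498, -0.2188,  0.26  ])] (array([ 0.5497, -0.219 ,  0.2524]), [np.float64(0.0003117167950601497), np.float64(0.00031171679506006555)])
[[ 0.5776 -0.2786  0.112 ]
 [ 0.5009 -0.2608  0.112 ]
 [ 0.5231 -0.1608  0.112 ]
 [ 0.6015 -0.1788  0.112 ]] [ 0.5508 -0.2197  0.112 ]
0.07877467345563219 166.9219414799781
0.10247208152741386 77.46848470582947
0.08047835202490794 -12.922100892703526
0.102689045014622 -103.48308987838142
bar [ 0.5395 -0.2571  0.124 ]
bar [ 0.5601 -0.1803  0.124 ]
slot [array([ 0.5199, -0.2196,  0.112 ]), array([ 0.5228, -0.2049,  0.112 ]), array([ 0.5367, -0.2216,  0.112 ]), array([ 0.5393, -0.2091,  0.112 ])]
```

Run:
```python
from h import *
np.set_printoptions(precision=4,suppress=True)
s=json.load(open('w2.json'))
W=lambda x,y:(255+x/5-.4,55+y/5-.4)
C=[onz('wrist',W(*p),.012,s) for p in [(92,38),(478,45),(462,545),(95,540)]]
print(np.mean(C,0),[np.linalg.norm(C[i]-C[i-1]) for i in range(4)])
R=frame([0,0,-1],[-np.cos(np.radians(15)),np.sin(np.radians(15)),0])
inc([.5498,-.2188,.2265],R)
```

```text
[ 0.5515 -0.2192  0.012 ] [np.float64(0.1298824115338793), np.float64(0.09963520991703165), np.float64(0.12960799335295858), np.float64(0.1017900442620645)]
inc [ 2.7  -0.   -0.06] [ 0.1085 -0.0029 -0.064 ] rows 4.0 width 0.0871782179790818 F [-0.61  0.48 -0.38] t 2.5833
```

Call:
{"api": "move_arm", "payload": {
  "increments": [2.7,0,0,0.03,-0.003,-0.03,0.087,2.7,0,0,0.05,-0.003,-0.064,0.087,2.7,0,0,0.085,-0.003,-0.064,0.087,2.7,0,0,0.1085,-0.003,-0.064,0.087,2.7,0,0,0.1085,-0.003,-0.064,0.087,2.7,0,0,0.1085,-0.003,-0.064,0.06]
}}

```text
time_s: 3.08
tcp_pos: [0.5504, -0.2185, 0.2266]
ee_rot: [[-0.003, -0.969, 0.246], [-0.0, 0.246, 0.969], [-1.0, 0.002, -0.001]]
wrist_force: [0.1, 0.0, 1.8]
gripper_width: 0.97
```

Run:
```python
from h import *
R=frame([0,0,-1],[-np.cos(np.radians(15)),np.sin(np.radians(15)),0])
inc([.5498,-.2188,.2265],R)
a=snap('scene','s3.png');b=snap('side','d3.png')
o=np.hstack([cv2.resize(a[140:240,240:340],None,fx=4,fy=4,interpolation=2),cv2.resize(b[140:240,260:360],None,fx=4,fy=4,interpolation=2)])
cv2.imwrite('pics/c3.png',o)
```

```text
inc [ 0.76 -0.06 -0.14] [ 0.0001  0.0005 -0.0005] rows 1.0 width 0.08438426973378486 F [0.07 0.03 1.84] t 3.0833
```

View pics/c3.png

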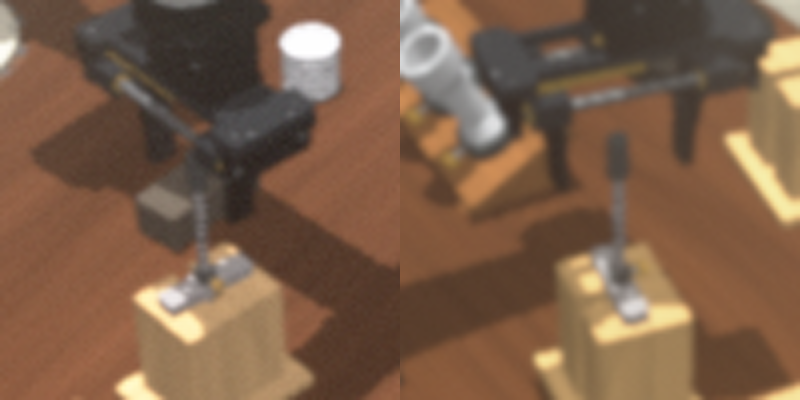

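Call:
{"api": "move_arm", "payload": {
  "increments": [0,0,0,0,0,0,0.03,0,0,0,0,0,0,0.01,0,0,0,0,0,0,0.0,0,0,0,0,0,0,0.0,0,0,0,0,0,0,0.0,0,0,0,0,0,0,0.0,0,0,0,0,0,0,0.0,0,0,0,0,0,0,0.0]
}}

```text
time_s: 3.85
tcp_pos: [0.5504, -0.2195, 0.2271]
ee_rot: [[-0.0, -0.968, 0.25], [-0.0, 0.25, 0.968], [-1.0, 0.0, -0.0]]
wrist_force: [-0.0, 1.5, 0.3]
gripper_width: 0.311
```

Call:
{"api": "move_arm", "payload": {
  "increments": [0,0,0,0,0,0,0.0,0,0,0,0,0,0,0.0,0,0,0,0,0,0,0.0,0,0,0,0,0,0,0.0,0,0,0,0,0,0,0.0,0,0,0,0,0,0,0.0]
}}

```text
time_s: 4.35
tcp_pos: [0.5501, -0.2194, 0.2271]
ee_rot: [[-0.001, -0.968, 0.25], [0.0, 0.25, 0.968], [-1.0, 0.001, -0.0]]
wrist_force: [-1.2, -0.1, 0.3]
gripper_width: 0.173
```

Call:
{"api": "move_arm", "payload": {
  "increments": [0,0,0,-0.02,0,0,0.0,0,0,0,-0.05,0,0,0.0,0,0,0,-0.09,0,0,0.0,0,0,0,-0.12,0,0,0.0,0,0,0,-0.14,0,0,0.0,0,0,0,-0.14,0,0,0.0]
}}

```text
time_s: 4.85
tcp_pos: [0.5523, -0.2202, 0.3724]
ee_rot: [[0.01, -0.968, 0.249], [-0.003, 0.249, 0.968], [-1.0, -0.011, -0.0]]
wrist_force: [0.1, -0.5, -1.7]
gripper_width: 0.172
```

```bash
cat >> h.py <<'E'
a=np.radians(-5.3); ux=np.array([np.cos(a),np.sin(a),0]); M=np.array([.5718,.1675,.152])
zm=-.5*ux+np.array([0,0,np.cos(np.pi/6)]); RT=frame(-zm,-ux)
E
python3 - <<'E'
from h import *
s=r.sense();print(s['tcp_pos'],s['gripper_width'])
a=snap('scene','s4.png');b=snap('side','d4.png')
o=np.hstack([cv2.resize(a[130:250,240:360],None,fx=3.3,fy=3.3,interpolation=2),cv2.resize(b[130:250,260:380],None,fx=3.3,fy=3.3,interpolation=2)])
cv2.imwrite('pics/c4.png',o)
inc(M+zm*.2151+np.array([0,0,.05]),RT)
E
```

```text
[ 0.55227204 -0.22016858  0.37243385] 0.1720291800702861
inc [ -8.97  -2.32 -29.94] [-0.0214  0.182   0.3625] rows 10.0 width 0.015202230022091959 F [-0.59  0.06 -3.27] t 4.95
```

View pics/c4.png

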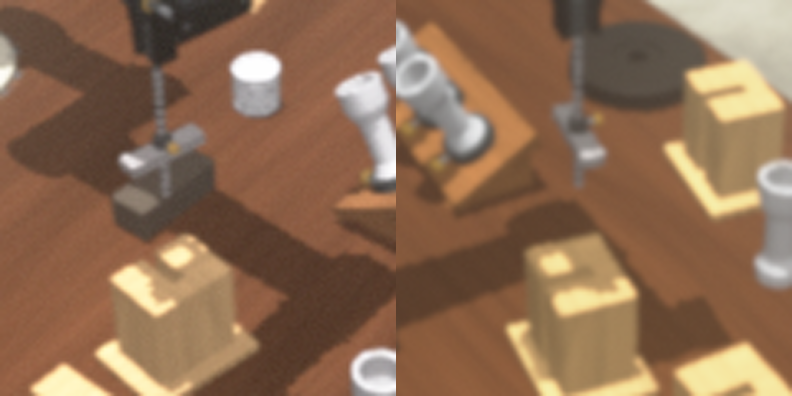

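Call:
{"api": "move_arm", "payload": {
  "increments": [-1,-0.2,-3,-0.005,0.01,0.02,0.0,-2,-0.5,-6,-0.01,0.03,0.05,0.0,-3,-0.7,-9,-0.015,0.045,0.085,0.0,-4,-1,-12,-0.02,0.06,0.12,0.0,-5,-1.2,-15,-0.021,0.075,0.155,0.0,-6,-1.5,-18,-0.021,0.095,0.19,0.0,-7,-1.8,-22,-0.021,0.115,0.225,0.0,-8,-2,-26,-0.021,0.135,0.26,0.0,-9,-2.3,-29.9,-0.021,0.15,0.295,0.0,-9,-2.3,-29.9,-0.021,0.165,0.33,0.0,-9,-2.3,-29.9,-0.021,0.182,0.362,0.0,-9,-2.3,-29.9,-0.021,0.182,0.362,0.0]
}}

```text
time_s: 5.95
tcp_pos: [0.463, 0.1816, 0.3849]
ee_rot: [[0.495, -0.865, 0.083], [-0.045, 0.07, 0.997], [-0.868, -0.497, -0.004]]
wrist_force: [-0.2, 0.2, -2.6]
gripper_width: 0.176
```

Run:
```python
from h import *
a=snap('scene','s5.png');b=snap('side','d5.png')
s=r.sense();json.dump({k:np.array(v).tolist() for k,v in s.items()},open('w5.json','w'))
w=snap('wrist','w5.png')
o=np.hstack([cv2.resize(a[60:200,300:440],None,fx=2.8,fy=2.8,interpolation=2),cv2.resize(b[60:200,190:330],None,fx=2.8,fy=2.8,interpolation=2)])
cv2.imwrite('pics/c5.png',o)
inc(M+zm*.2151,RT)
t=np.array(s['tcp_pos'])+np.array(s['ee_rot'])[:,0]*.1586
print(t, proj('scene',t),proj('side',t),proj('scene',M),proj('side',M))
```

```text
inc [ 0.23 -0.23 -0.27] [0.0413 0.0224 0.0014] rows 2.0 width 0.015251139409660256 F [ 0.4  -0.97 -1.66] t 6.1
[0.54137963 0.16955435 0.24698136] [[355.59073872 119.69207752]] [[245.11239453 118.91730969]] [[361.53700512 145.29043945]] [[255.86729361 141.11702747]]
```

View pics/c5.png

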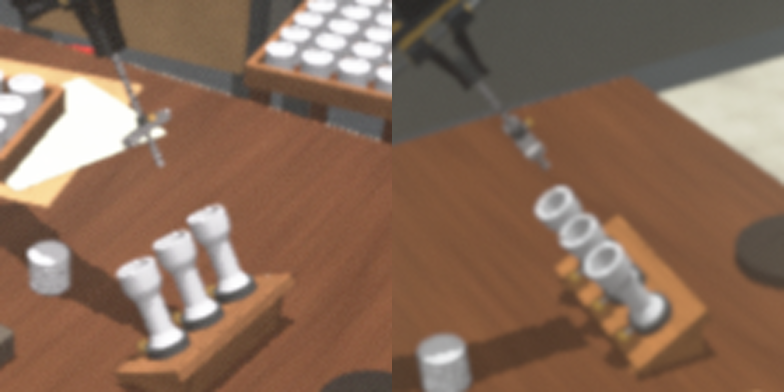

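View pics/w5.png

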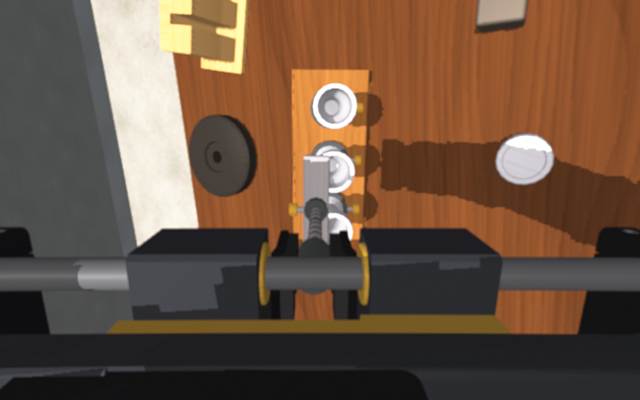

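Run:
```python
from h import *
np.set_printoptions(precision=1,suppress=True)
s=json.load(open('w5.json'));p=np.array(s['tcp_pos']);R=np.array(s['ee_rot'])
L={'knobbot':.006,'bosstop':.0931,'under':.1151,'tip':.1586}
for k,l in L.items(): print(k,*[proj(n,p+R[:,0]*l,s)[0] for n in('scene','side','wrist')])
for e in(-.04,.04):print('barend',*[proj(n,p+R[:,0]*.1091+R[:,2]*e,s)[0] for n in('scene','side','wrist')])
for d in (0,.076,-.076):
  m=M+d*np.array([-ux[1],ux[0],0]); print('rim',*[proj(n,m,s)[0] for n in('scene','side','wrist')])
a=cv2.imread('pics/s5.png');b=cv2.imread('pics/d5.png');w=cv2.imread('pics/w5.png')
f=lambda i,x,y,k:cv2.resize(i[y:y+400//k,x:x+400//k],None,fx=k,fy=k,interpolation=2)
cv2.imwrite('pics/c5a.png',np.hstack([f(a,330,75,5),f(b,215,75,5)]))
cv2.imwrite('pics/c5w.png',cv2.resize(w[60:310,250:400],None,fx=4,fy=4,interpolation=2)[:600])
```

```text
knobbot [339.2  78.3] [218.4  87. ] [316.2 251.6]
bosstop [348.7 102.2] [234.  105.7] [315.2 205.7]
under [351.  108.2] [237.8 110.2] [315.1 198.5]
tip [355.6 119.7] [245.1 118.9] [314.9 187.1]
barend [343.3 111.2] [241.5 114.1] [315.2 149.1]
barend [357.3 102.1] [232.3 104.1] [315.1 248. ]
rim [361.5 145.3] [255.9 141.1] [331.7 171.1]
rim [373.8 136.1] [247.3 131.4] [330.5 231.2]
rim [348.6 155. ] [265.  151.6] [333.  105.2]
```

View pics/c5a.png

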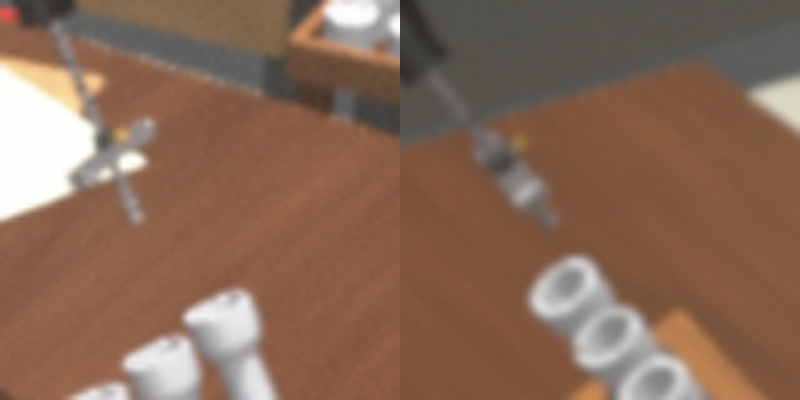

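View pics/c5w.png

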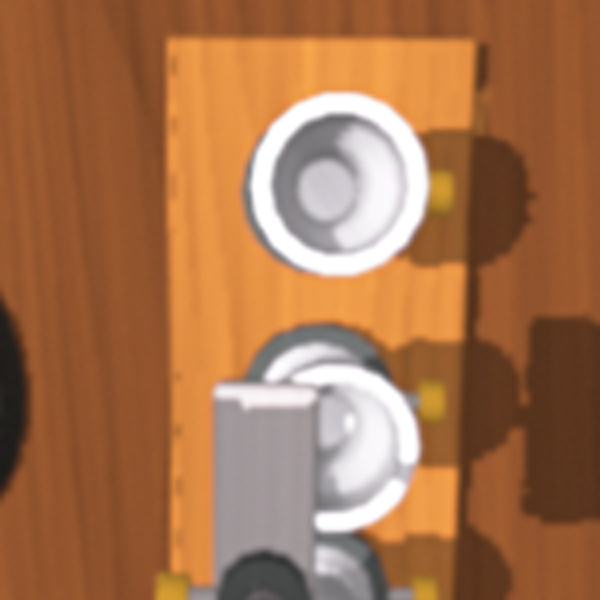

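Run:
```python
from h import *
np.set_printoptions(precision=1,suppress=True)
s=json.load(open('w5.json'));p=np.array(s['tcp_pos']);R=np.array(s['ee_rot'])
F={'end_low':(.1151,-.04),'end_up':(.1031,-.04),'bosstop_edge':(.0931,-.009),'bosstop':(.0931,0),'tip':(.1586,0),'end2_up':(.1031,.04)}
for th,dz in [(0,0),(1.5,0),(2.5,0),(3.5,0),(0,.004)]:
  t=np.radians(th);print(th,dz)
  for k,(x,z) in F.items():
    X=x+.011; xx=X*np.cos(t)-z*np.sin(t)-.011; zz=X*np.sin(t)+z*np.cos(t)+dz
    print('  ',k,*[proj(n,p+R@np.array([xx,0,zz]),s)[0] for n in('wrist','scene','side')])
```

```text
0 0
   end_low [315.2 148.3] [343.9 112.8] [242.5 115.3]
   end_up [315.3 149.9] [342.6 109.5] [240.4 112.8]
   bosstop_edge [315.3 193.9] [347.1 103.3] [235.1 106.8]
   bosstop [315.2 205.7] [348.7 102.2] [234.  105.7]
   tip [314.9 187.1] [355.6 119.7] [245.1 118.9]
   end2_up [315.1 250.9] [356.7 100.5] [231.3 102.9]
1.5 0
   end_low [315.2 152.5] [344.6 112.7] [242.3 115.1]
   end_up [315.2 153.9] [343.3 109.5] [240.2 112.6]
   bosstop_edge [315.3 197.4] [347.6 103. ] [234.8 106.5]
   bosstop [315.2 209.2] [349.2 101.9] [233.7 105.4]
   tip [314.9 191.8] [356.3 119.2] [244.6 118.3]
   end2_up [315.1 254.9] [357.1  99.9] [230.8 102.3]
2.5 0
   end_low [315.1 155.2] [345.1 112.6] [242.1 114.9]
   end_up [315.2 156.5] [343.7 109.4] [240.1 112.5]
   bosstop_edge [315.3 199.8] [347.9 102.8] [234.6 106.3]
   bosstop [315.2 211.6] [349.5 101.7] [233.5 105.1]
   tip [314.9 195. ] [356.8 118.8] [244.2 118. ]
   end2_up [315.1 257.6] [357.3  99.4] [230.4 102. ]
3.5 0
   end_low [315.1 158. ] [345.6 112.5] [242.  114.7]
   end_up [315.2 159.1] [344.1 109.3] [240.  112.4]
   bosstop_edge [315.2 202.1] [348.3 102.6] [234.4 106.1]
   bosstop [315.2 214. ] [349.8 101.5] [233.3 104.9]
   tip [314.9 198.1] [357.3 118.4] [243.9 117.6]
   end2_up [315.1 260.3] [357.6  99. ] [230.1 101.6]
0 0.004
   end_low [315.2 153.5] [344.6 112.3] [242.  114.8]
   end_up [315.2 155.4] [343.3 109.1] [240.  112.3]
   bosstop_edge [315.3 199.1] [347.8 102.8] [234.6 106.3]
   bosstop [315.2 210.9] [349.4 101.8] [233.6 105.2]
   tip [314.9 191.4] [356.3 119.2] [244.6 118.4]
   end2_up [315.1 255.5] [357.4 100. ] [230.8 102.4]
```

```bash
cat >> h.py <<'E'
def gp(h,th,M=M-.0007*ux,Lg=.1261,off=np.zeros(3)):
    R2=RT@Ro.from_euler('y',th,degrees=True).as_matrix()
    return M+off+zm*(Lg+h)+R2[:,0]*.011, R2
E
python3 - <<'E'
from h import *
inc(*gp(.06,2.3))
E
```

```text
inc [ 0.23  2.07 -0.26] [0.081  0.0228 0.0011] rows 3.0 width 0.015251139409660256 F [ 0.4  -0.97 -1.66] t 6.1
```

Call:
{"api": "move_arm", "payload": {
  "increments": [0.2,1,-0.3,0.02,0.01,0.001,0.0,0.2,2.1,-0.3,0.05,0.02,0.001,0.0,0.2,2.1,-0.3,0.07,0.023,0.001,0.0,0.2,2.1,-0.3,0.081,0.023,0.001,0.0,0.2,2.1,-0.3,0.081,0.023,0.001,0.0,0.2,2.1,-0.3,0.081,0.023,0.001,0.0]
}}

```text
time_s: 6.6
tcp_pos: [0.4852, 0.1737, 0.3054]
ee_rot: [[0.496, -0.861, 0.116], [-0.087, 0.083, 0.993], [-0.864, -0.503, -0.034]]
wrist_force: [0.4, -0.1, -2.4]
gripper_width: 0.172
```

Run:
```python
from h import *
np.set_printoptions(precision=1,suppress=True)
inc(*gp(.06,2.3))
a=snap('scene','s6.png');b=snap('side','d6.png')
s=r.sense();w=snap('wrist','w6.png')
f=lambda i,x,y,k:cv2.resize(i[y:y+400//k,x:x+400//k],None,fx=k,fy=k,interpolation=2)
cv2.imwrite('pics/c6a.png',np.hstack([f(a,335,95,5),f(b,215,95,5)]))
cv2.imwrite('pics/c6w.png',cv2.resize(w[60:260,230:430],None,fx=3,fy=3,interpolation=2)[:600])
g=M-.0007*ux+zm*.06
yr=np.array([-ux[1],ux[0],0])
for k,P in {'rim':M,'under':g,'tip':g-zm*.0435,'e1':g-yr*.04,'e2':g+yr*.04,'bosstop':g+zm*.022,'bossedge':g+zm*.022-.009*yr}.items(): print(k,*[proj(n,P,s)[0] for n in('scene','side','wrist')])
```

```text
inc [-0.2 -0.1  0.2] [0. 0. 0.] rows 1.0 width 0.014994347623221292 F [ 0.4 -0.1 -2.4] t 6.6
rim [361.5 145.3] [255.9 141.1] [318.4 190.1]
under [355.2 130.1] [246.1 130.2] [319.8 203.6]
tip [359.7 141.1] [253.1 138.2] [319.2 193.4]
e1 [348.3 134.9] [250.8 135.5] [319.8 154.1]
e2 [361.9 125.3] [241.7 125. ] [319.8 250.3]
bosstop [352.9 124.4] [242.5 126. ] [320.2 210.1]
bossedge [351.4 125.5] [243.6 127.2] [320.2 198.3]
```

View pics/c6a.png

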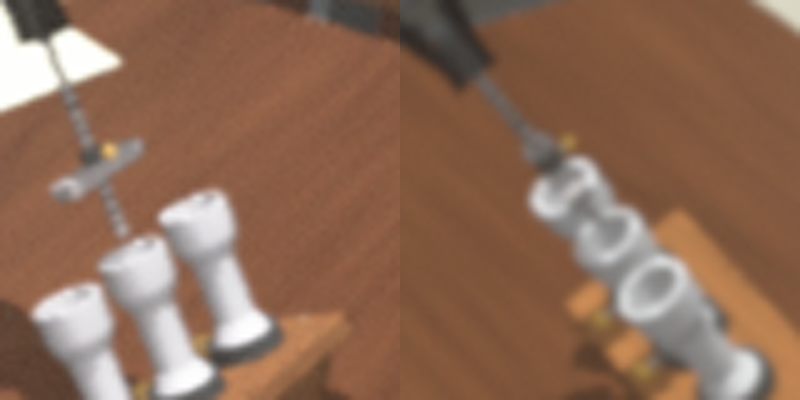

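View pics/c6w.png

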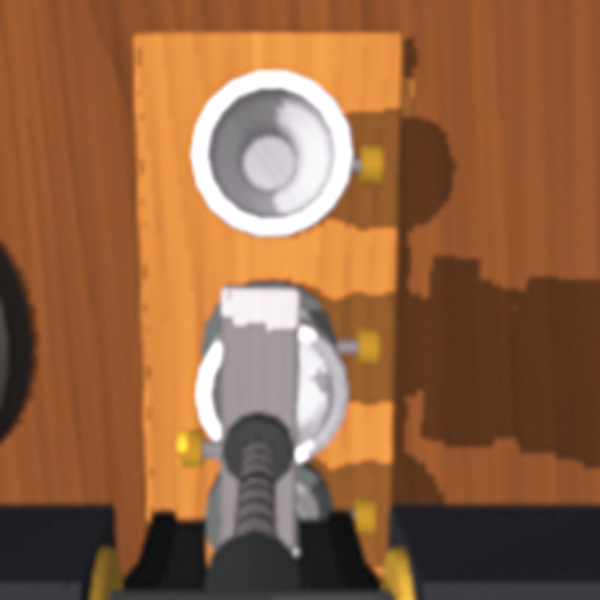

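Run:
```python
from h import *
inc(*gp(.06,2.3))
np.set_printoptions(precision=1,suppress=True)
s=r.sense();print(np.array(s['joint_velocities']))
p=np.array(s['tcp_pos']);R=np.array(s['ee_rot'])
t=np.radians(2.3)
for k,x in {'boss':.0931,'under':.1151,'tip':.1586}.items():
    X=x+.011; P=p+R@np.array([X*np.cos(t)-.011,0,X*np.sin(t)]); print(k,*[proj(n,P,s)[0] for n in('scene','side','wrist')], (P-M)@np.stack([ux,[-ux[1],ux[0],0],zm],1)*1000)
```

```text
inc [-0.22  0.19  0.32] [ 0.0027  0.0033 -0.0002] rows 1.0 width 0.015137121354639651 F [-0.28 -0.1  -2.24] t 6.75
[ 0.6 -0.2  0.1  0.1  0.1  0.1]
boss [353.5 123.5] [242.9 124.7] [315.2 211.1] [-39.7   0.6  85. ]
under [355.8 129.1] [246.5 128.8] [315.1 204.6] [-28.6   0.7  63. ]
tip [360.4 140.2] [253.5 136.8] [314.9 194.3] [-6.7  0.8 19.5]
```

```bash
sed -i 's/M=M-.0007\*ux,Lg/M=M+.002*RT[:,1],Lg/' h.py
python3 - <<'E'
from h import *
inc(*gp(.03,2.3))
E
```

```text
inc [-0.22  0.19  0.32] [0.033  0.0049 0.0009] rows 1.0 width 0.015137121354639651 F [-0.28 -0.1  -2.24] t 6.75
```

Call:
{"api": "move_arm", "payload": {
  "increments": [-0.2,0.2,0.3,0.003,0.005,0.001,0.0,-0.2,0.2,0.3,0.013,0.005,0.001,0.0,-0.2,0.2,0.3,0.023,0.005,0.001,0.0,-0.2,0.2,0.3,0.033,0.005,0.001,0.0,-0.2,0.2,0.3,0.033,0.005,0.001,0.0,-0.2,0.2,0.3,0.033,0.005,0.001,0.0]
}}

```text
time_s: 7.25
tcp_pos: [0.4971, 0.174, 0.2754]
ee_rot: [[0.493, -0.863, 0.112], [-0.088, 0.079, 0.993], [-0.866, -0.499, -0.037]]
wrist_force: [-0.4, -0.3, -2.4]
gripper_width: 0.176
```

Run:
```python
from h import *
inc(*gp(.03,2.3))
a=snap('scene','s7.png');b=snap('side','d7.png')
s=r.sense();w=snap('wrist','w7.png')
f=lambda i,x,y,k:cv2.resize(i[y:y+400//k,x:x+400//k],None,fx=k,fy=k,interpolation=2)
cv2.imwrite('pics/c7a.png',np.hstack([f(a,335,95,5),f(b,215,95,5)]))
cv2.imwrite('pics/c7w.png',cv2.resize(w[60:260,230:430],None,fx=3,fy=3,interpolation=2)[:600])
inc(*gp(.03,2.3))
print(proj('wrist',M+.002*RT[:,1],s))
```

```text
inc [ 0.08 -0.1  -0.06] [-0.0008 -0.0012 -0.    ] rows 1.0 width 0.01529193725979874 F [-0.44 -0.32 -2.36] t 7.25
inc [0.06 0.   0.02] [ 0.     -0.0006 -0.0006] rows 1.0 width 0.015046014987519778 F [ 0.03 -0.12 -2.42] t 7.4
[[314.27310742 196.63422292]]
```

View pics/c7a.png

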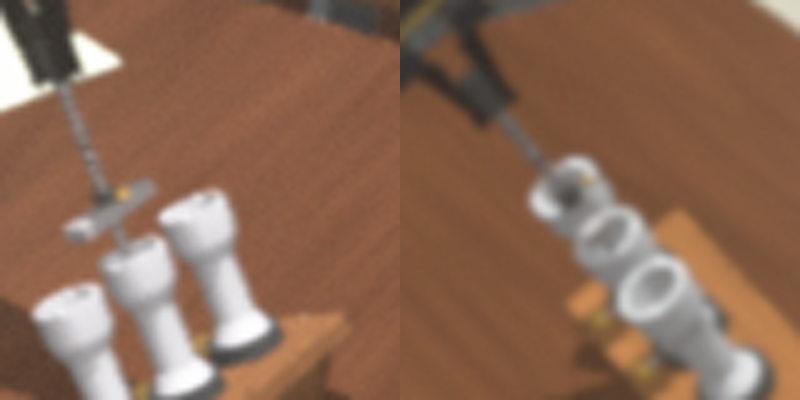

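View pics/c7w.png

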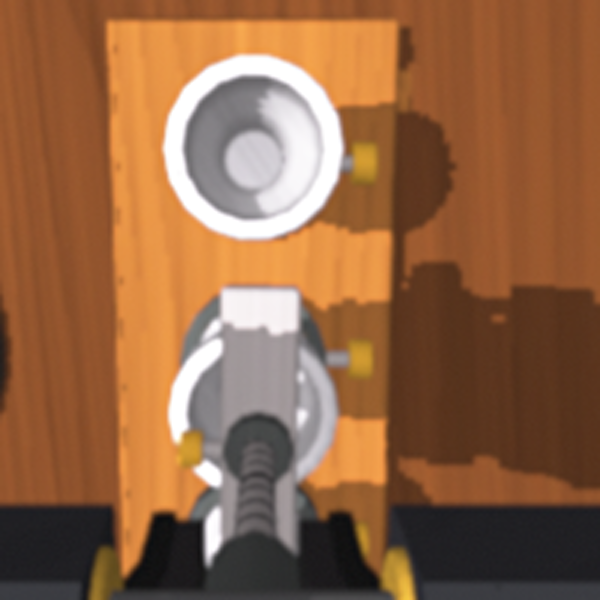

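Call:
{"api": "move_arm", "payload": {
  "increments": [0,0,0,0.008,-0.0005,-0.0005,0.0,0,0,0,0.016,-0.0005,-0.0005,0.0,0,0,0,0.022,-0.0005,-0.0005,0.0,0,0,0,0.026,-0.0005,-0.0005,0.0,0,0,0,0.028,-0.0005,-0.0005,0.0,0,0,0,0.028,-0.0005,-0.0005,0.0]
}}

```text
time_s: 7.9
tcp_pos: [0.5116, 0.1707, 0.2511]
ee_rot: [[0.492, -0.863, 0.113], [-0.088, 0.079, 0.993], [-0.866, -0.499, -0.037]]
wrist_force: [-0.1, -0.8, -2.9]
gripper_width: 0.175
```

Run:
```python
from h import *
inc(*gp(.0,2.3))
s=r.sense();print('axial',np.array(s['wrist_force'])@zm,'mom',s['moment'])
a=snap('scene','s8.png');b=snap('side','d8.png');w=snap('wrist','w8.png')
f=lambda i,x,y,k:cv2.resize(i[y:y+400//k,x:x+400//k],None,fx=k,fy=k,interpolation=2)
cv2.imwrite('pics/c8a.png',np.hstack([f(a,335,95,5),f(w,245,110,3)[:400,:400]]))
```

```text
inc [ 0.06 -0.13 -0.07] [ 0.0007 -0.0006  0.002 ] rows 1.0 width 0.015184421551969904 F [-0.07 -0.8  -2.95] t 7.9
axial -2.555402752299782 mom [ 0.30430681  1.34389169 -0.02168469]Traceback (most recent call last):
  File "<stdin>", line 6, in <module>
    return _nx.concatenate(arrs, 1, dtype=dtype, casting=casting)
           ~~~~~~~~~~~~~~~^^^^^^^^^^^^^^^^^^^^^^^^^^^^^^^^^^^^^^^
ValueError: all the input array dimensions except for the concatenation axis must match exactly, but along dimension 0, the array at index 0 has size 400 and the array at index 1 has size 399
```

Call:
{"api": "move_arm", "payload": {
  "increments": [0,0,0,0.002,-0.0005,0.001,0.0,0,0,0,0.005,-0.0005,0.002,0.0,0,0,0,0.008,-0.0005,0.002,0.0,0,0,0,0.01,-0.0005,0.002,0.0,0,0,0,0.01,-0.0005,0.002,0.0]
}}

```text
time_s: 8.47
tcp_pos: [0.5171, 0.1718, 0.2431]
ee_rot: [[0.493, -0.863, 0.112], [-0.088, 0.079, 0.993], [-0.865, -0.5, -0.037]]
wrist_force: [-4.1, -2.1, 1.3]
gripper_width: 0.176
```

```bash
cat > st.py <<'E'
from h import *
import sys
s=r.sense();F=np.array(s['wrist_force'])
p,R=gp(0,2.3)
print('axial %.1f lat %s h %.1f mm'%(F@zm,np.round(RT.T@F,1),(np.array(s['tcp_pos'])-p)@zm*1000))
inc(p,R)
E
python3 st.py
python3 - <<'E'
from h import *
a=snap('scene','s8.png');w=snap('wrist','w8.png')
f=lambda i,x,y,k:cv2.resize(i[y:y+100,x:x+100],None,fx=4,fy=4,interpolation=2)
cv2.imwrite('pics/c8a.png',np.hstack([f(a,335,95,5),f(w,260,130,3)]))
E
```

```text
axial 3.1 lat [-3.1  2.8 -2.5] h -8.7 mm
inc [ 0.06 -0.13 -0.03] [-0.0088  0.      0.    ] rows 1.0 width 0.015312266329456517 F [-4.13 -2.13  1.27] t 8.4667
```

View pics/c8a.png

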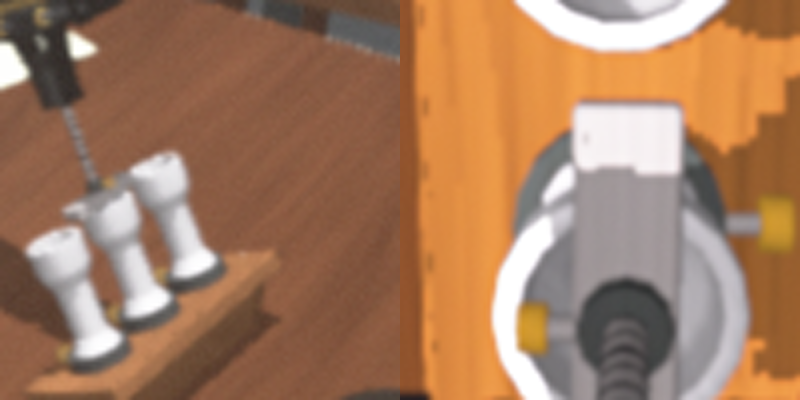

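Call:
{"api": "move_arm", "payload": {
  "increments": [0,0,0,0.002,0,0,0.0,0,0,0,0.004,0,0,0.0,0,0,0,0.006,0,0,0.0,0,0,0,0.008,0,0,0.0,0,0,0,0.01,0,0,0.0,0,0,0,0.011,0,0,0.0]
}}

```text
time_s: 9.07
tcp_pos: [0.5224, 0.171, 0.2336]
ee_rot: [[0.493, -0.863, 0.112], [-0.088, 0.079, 0.993], [-0.866, -0.5, -0.037]]
wrist_force: [-4.5, -1.8, 2.9]
gripper_width: 0.174
```

```bash
python3 st.py
```

```text
axial 4.7 lat [-4.7  2.3 -2.2] h -19.7 mm
inc [ 0.07 -0.11 -0.03] [-0.0197 -0.     -0.0002] rows 1.0 width 0.015140341634079508 F [-4.54 -1.78  2.9 ] t 9.0667
```

Call:
{"api": "move_arm", "payload": {
  "increments": [0,0,0,0.002,0,0,0.0,0,0,0,0.004,0,0,0.0,0,0,0,0.005,0,0,0.0,0,0,0,0.006,0,0,0.0,0,0,0,0.007,0,0,0.0,0,0,0,0.008,0,0,0.0]
}}

```text
time_s: 9.57
tcp_pos: [0.5289, 0.1736, 0.2338]
ee_rot: [[0.504, -0.857, 0.108], [-0.08, 0.078, 0.994], [-0.86, -0.509, -0.029]]
wrist_force: [-20.8, 1.5, 26.5]
gripper_width: 0.179
```

```bash
python3 st.py
```

```text
axial 33.3 lat [-33.3   4.8  -0.4] h -22.6 mm
inc [0.06 0.38 0.61] [-0.0225  0.0052 -0.0033] rows 1.0 width 0.015552457314813683 F [-20.8    1.52  26.45] t 9.5667
```

Call:
{"api": "move_arm", "payload": {
  "increments": [0,0,0,-0.003,0,0,0.0,0,0,0,-0.003,0,0,0.0,0,0,0,-0.003,0,0,0.0,0,0,0,-0.003,0,0,0.0]
}}

```text
time_s: 9.9
tcp_pos: [0.5265, 0.1733, 0.233]
ee_rot: [[0.499, -0.86, 0.109], [-0.082, 0.078, 0.994], [-0.863, -0.505, -0.031]]
wrist_force: [-8.0, 0.8, 10.9]
gripper_width: 0.178
```

```bash
python3 st.py;  python3 - <<'E'
from h import *
a=snap('scene','s9.png');b=snap('side','d9.png');w=snap('wrist','w9.png')
f=lambda i,x,y,k:cv2.resize(i[y:y+100,x:x+100],None,fx=4,fy=4,interpolation=2)
cv2.imwrite('pics/c9a.png',np.hstack([f(a,335,95,5),f(w,260,130,3)]))
E
```

```text
axial 13.5 lat [-13.5   1.5   0.1] h -22.2 mm
inc [0.07 0.29 0.31] [-0.0221  0.0029 -0.0029] rows 1.0 width 0.015466327655767657 F [-8.03  0.79 10.92] t 9.9
```

View pics/c9a.png

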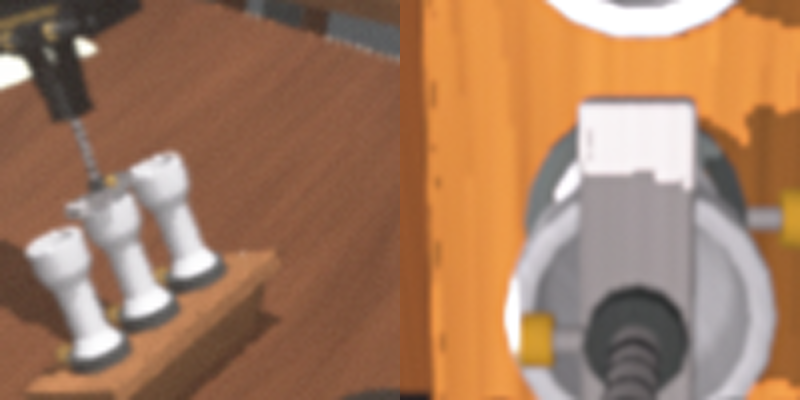

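Call:
{"api": "move_arm", "payload": {
  "increments": [0,0,0,-0.004,0.002,-0.0005,0.0,0,0,0,-0.014,0.003,-0.002,0.0,0,0,0,-0.03,0.003,-0.003,0.0,0,0,0,-0.05,0.003,-0.004,0.0,0,0,0,-0.075,0.003,-0.005,0.0,0,0,0,-0.1,0.003,-0.006,0.0,0,0,0,-0.12,0.003,-0.007,0.0,0,0,0,-0.12,0.003,-0.007,0.0,0,0,0,-0.12,0.003,-0.007,0.0]
}}

```text
time_s: 10.8
tcp_pos: [0.4622, 0.1753, 0.3319]
ee_rot: [[0.493, -0.863, 0.111], [-0.085, 0.079, 0.993], [-0.866, -0.499, -0.034]]
wrist_force: [0.4, -0.9, -3.6]
gripper_width: 0.174
```

```bash
python3 st.py;  python3 - <<'E'
from h import *
a=snap('scene','s10.png');b=snap('side','d10.png');s=r.sense();json.dump({k:np.array(v).tolist() for k,v in s.items()},open('w10.json','w'));w=snap('wrist','w10.png')
f=lambda i,x,y,k:cv2.resize(i[y:y+100,x:x+100],None,fx=4,fy=4,interpolation=2)
cv2.imwrite('pics/c10.png',np.hstack([f(a,310,65,5),f(b,195,65,3)]))
f=lambda i,x,y,k:cv2.resize(i[y:y+133,x:x+133],None,fx=4,fy=4,interpolation=2)
cv2.imwrite('pics/c10w.png',f(w,250,130,4))
E
```

```text
axial -3.3 lat [ 3.3  1.3 -0.8] h 95.6 mm
inc [ 0.07  0.08 -0.03] [ 0.0955 -0.0032  0.0056] rows 3.0 width 0.015171085392661182 F [ 0.45 -0.87 -3.55] t 10.8
```

View pics/c10.png

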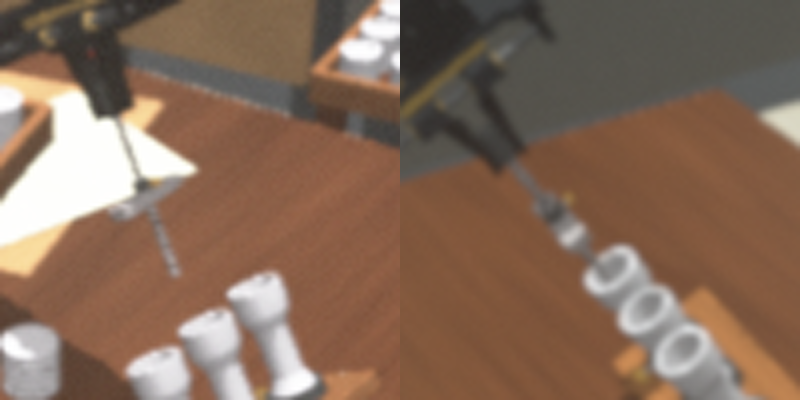

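View pics/c10w.png

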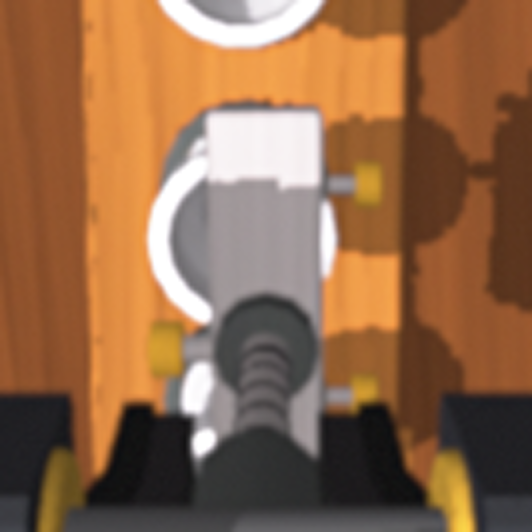

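Run:
```python
from h import *
np.set_printoptions(precision=1,suppress=True)
s=json.load(open('w10.json'));p=np.array(s['tcp_pos']);R=np.array(s['ee_rot'])
for rd in (.066,.070):
 U=.1586-rd
 for th in (0,1.5,2.5,3.5):
  t=np.radians(th);o=[]
  for k,(x,z) in {'end_low':(U,-.04),'end_up':(U-.012,-.04),'bossedge':(U-.022,-.009),'tip':(.1586,0)}.items():
    X=x+.011; xx=X*np.cos(t)-z*np.sin(t)-.011; zz=X*np.sin(t)+z*np.cos(t)
    P=p+R@np.array([xx,0,zz]);o+=[k,proj('wrist',P,s)[0],proj('scene',P,s)[0],proj('side',P,s)[0]]
  print(rd,th,*o)
for x in (U-.012,U): print(proj('wrist',p+R@np.array([x,.01,-.038]),s)-proj('wrist',p+R@np.array([x,-.01,-.038]),s))
```

```text
0.066 0 end_low [315.3 151.5] [339.6 120.9] [240.6 126.6] end_up [315.4 153.5] [338.4 117.7] [238.5 124.1] bossedge [315.4 201.5] [343.  111.7] [233.3 118.2] tip [314.9 187.1] [353.3 134. ] [247.6 134.6]
0.066 1.5 end_low [315.3 155.2] [340.2 120.9] [240.5 126.4] end_up [315.4 156.8] [338.9 117.7] [238.4 124. ] bossedge [315.4 204.5] [343.4 111.6] [233.1 118. ] tip [314.9 191.8] [354.  133.5] [247.1 134. ]
0.066 2.5 end_low [315.3 157.6] [340.6 120.9] [240.4 126.3] end_up [315.4 159.1] [339.3 117.7] [238.3 123.9] bossedge [315.4 206.5] [343.7 111.4] [233.  117.8] tip [314.9 194.9] [354.5 133.2] [246.7 133.6]
0.066 3.5 end_low [315.3 160.1] [341.  120.8] [240.3 126.2] end_up [315.4 161.3] [339.6 117.7] [238.2 123.8] bossedge [315.4 208.5] [344.  111.3] [232.9 117.7] tip [314.9 198.1] [355.  132.8] [246.4 133.2]
0.07 0 end_low [315.4 152.1] [339.2 119.9] [239.9 125.7] end_up [315.5 154.1] [338.  116.6] [237.7 123.3] bossedge [315.5 203. ] [342.6 110.7] [232.6 117.4] tip [314.9 187.1] [353.3 134. ] [247.6 134.6]
0.07 1.5 end_low [315.3 155.7] [339.8 119.9] [239.8 125.6] end_up [315.4 157.4] [338.5 116.6] [237.7 123.2] bossedge [315.5 205.9] [343.  110.5] [232.4 117.2] tip [314.9 191.8] [354.  133.5] [247.1 134. ]
0.07 2.5 end_low [315.3 158.1] [340.2 119.8] [239.7 125.5] end_up [315.4 159.6] [338.8 116.7] [237.6 123.1] bossedge [315.5 207.8] [343.3 110.4] [232.3 117. ] tip [314.9 194.9] [354.5 133.2] [246.7 133.6]
0.07 3.5 end_low [315.3 160.5] [340.5 119.8] [239.6 125.4] end_up [315.4 161.8] [339.2 116.7] [237.6 123.1] bossedge [315.5 209.8] [343.5 110.3] [232.2 116.9] tip [314.9 198.1] [355.  132.8] [246.4 133.2]
[[30.  0.]]
[[28.6  0. ]]
```

```bash
cat >> h.py <<'E'
def bp(z,th,xy=(.5498,-.2188),yaw=167):
    y=np.radians(yaw); R2=frame([0,0,-1],[np.cos(y),np.sin(y),0])@Ro.from_euler('y',th,degrees=True).as_matrix()
    return np.array([xy[0],xy[1],z+.011])+R2[:,0]*.011,R2
E
python3 - <<'E'
from h import *
inc(*bp(.37,1.5))
E
```

```text
inc [ 6.58  0.98 30.02] [ 0.0433 -0.1264 -0.382 ] rows 10.0 width 0.015050402509182608 F [-0.11 -0.31 -2.54] t 10.95
```

Call:
{"api": "move_arm", "payload": {
  "increments": [0,0,0,-0.01,-0.016,-0.015,0.0,1,0.1,4,-0.015,-0.03,-0.05,0.0,2,0.2,8,-0.01,-0.045,-0.09,0.0,3,0.3,12,-0.005,-0.06,-0.13,0.0,4,0.5,16,0.005,-0.075,-0.17,0.0,5,0.7,20,0.015,-0.09,-0.21,0.0,5.5,0.8,23,0.023,-0.1,-0.25,0.0,6,0.9,26,0.03,-0.11,-0.29,0.0,6.6,1,30,0.04,-0.12,-0.33,0.0,6.6,1,30,0.043,-0.126,-0.36,0.0,6.6,1,30,0.043,-0.126,-0.382,0.0,6.6,1,30,0.043,-0.126,-0.382,0.0]
}}

```text
time_s: 11.95
tcp_pos: [0.5496, -0.2237, 0.3679]
ee_rot: [[-0.009, -0.973, 0.232], [-0.024, 0.232, 0.972], [-1.0, 0.003, -0.026]]
wrist_force: [0.6, 1.8, -1.7]
gripper_width: 0.178
```

Run:
```python
from h import *
inc(*bp(.37,1.5))
a=snap('scene','s11.png');b=snap('side','d11.png');s=r.sense();json.dump({k:np.array(v).tolist() for k,v in s.items()},open('w11.json','w'));w=snap('wrist','w11.png')
inc(*bp(.37,1.5))
f=lambda i,x,y,k:cv2.resize(i[y:y+133,x:x+133],None,fx=3,fy=3,interpolation=2)
cv2.imwrite('pics/c11.png',np.hstack([f(a,225,120,5),f(b,250,120,3)]))
cv2.imwrite('pics/c11w.png',cv2.resize(w[60:260,215:415],None,fx=3,fy=3,interpolation=2))
```

```text
inc [-0.4   0.02 -0.19] [-0.0022  0.0009  0.0045] rows 1.0 width 0.01547949639536425 F [ 0.6   1.81 -1.66] t 11.95
inc [-0.07  0.14 -0.03] [-0.0004 -0.0002 -0.0001] rows 1.0 width 0.015020467405628762 F [ 0.35  0.29 -1.82] t 12.1
```

View pics/c11.png

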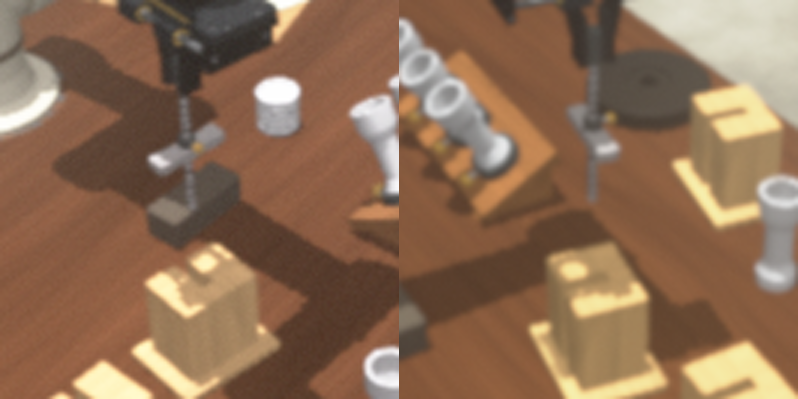

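View pics/c11w.png

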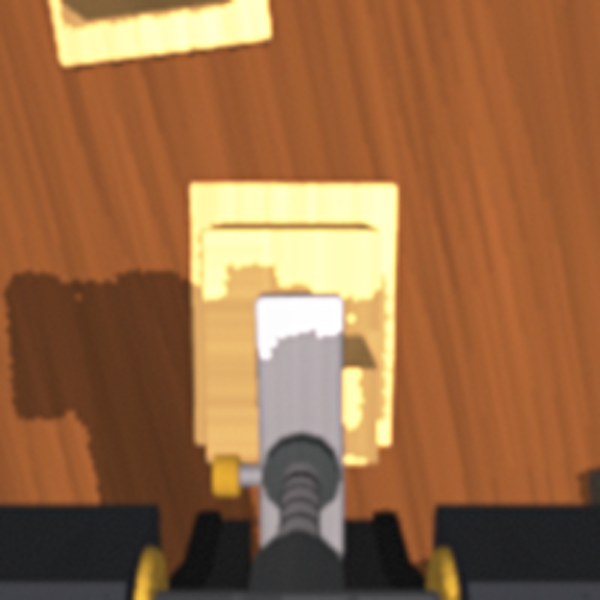

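Run:
```python
from h import *
np.set_printoptions(precision=4,suppress=True)
a=cv2.imread('pics/s11.png');b=cv2.imread('pics/d11.png')
f=lambda i,x,y:cv2.resize(i[y:y+50,x:x+50],None,fx=8,fy=8,interpolation=2)
cv2.imwrite('pics/c11t.png',np.hstack([f(a,265,150),f(b,290,150)]))
s=json.load(open('w11.json'))
for th in(0,1.5,2.5):
  t=np.radians(th);p=np.array(s['tcp_pos']);R=np.array(s['ee_rot']);P=p+R@np.array([.1696*np.cos(t)-.011,0,.1696*np.sin(t)])
  print(th,P,proj('scene',P),proj('side',P))
W=lambda x,y:(215+x/3-.3,60+y/3-.3)
C=[onz('wrist',W(*q),.112,s) for q in [(203,228),(380,228),(208,462),(378,464)]]
print(np.array(C),np.mean(C,0))
print('slot',onz('wrist',W(372,366),.112,s),onz('wrist',W(360,338),.112,s))
```

```text
0 [ 0.5484 -0.2237  0.2104] [[288.3965 188.8654]] [[314.2422 185.8439]]
1.5 [ 0.5494 -0.2194  0.2103] [[289.5463 188.2295]] [[313.6743 184.9762]]
2.5 [ 0.5501 -0.2165  0.2104] [[290.3097 187.7903]] [[313.297  184.3815]]
[[ 0.5752 -0.2737  0.112 ]
 [ 0.5077 -0.2579  0.112 ]
 [ 0.5967 -0.1813  0.112 ]
 [ 0.5287 -0.1644  0.112 ]] [ 0.5521 -0.2193  0.112 ]
slot [ 0.5224 -0.205   0.112 ] [ 0.5247 -0.2173  0.112 ]
```

View pics/c11t.png

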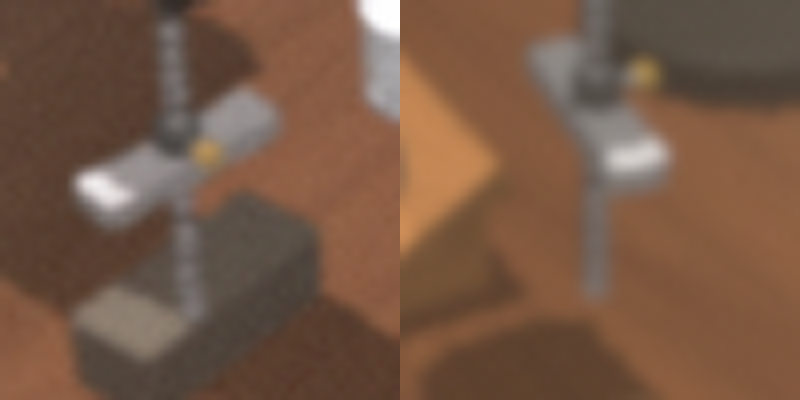

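Run:
```python
from h import *
inc(*bp(.287,1.3,(.5489,-.2181)))
```

```text
inc [-0.07 -0.06 -0.03] [0.0826 0.0008 0.0024] rows 2.0 width 0.015020467405628762 F [ 0.35  0.29 -1.82] t 12.1
```

Call:
{"api": "move_arm", "payload": {
  "increments": [0,0,0,0.02,0.001,0.001,0.0,0,0,0,0.05,0.001,0.002,0.0,0,0,0,0.07,0.001,0.002,0.0,0,0,0,0.08,0.001,0.002,0.0,0,0,0,0.083,0.001,0.002,0.0,0,0,0,0.083,0.001,0.002,0.0,0,0,0,0.083,0.001,0.002,0.0]
}}

```text
time_s: 12.68
tcp_pos: [0.5498, -0.2181, 0.29]
ee_rot: [[-0.0, -0.975, 0.224], [-0.025, 0.224, 0.974], [-1.0, -0.005, -0.024]]
wrist_force: [-0.6, 0.5, -1.1]
gripper_width: 0.178
```

Run:
```python
from h import *
inc(*bp(.287,1.3,(.5489,-.2181)))
a=snap('scene','s12.png');b=snap('side','d12.png');s=r.sense();json.dump({k:np.array(v).tolist() for k,v in s.items()},open('w12.json','w'));w=snap('wrist','w12.png')
f=lambda i,x,y:cv2.resize(i[y:y+66,x:x+66],None,fx=6,fy=6,interpolation=2)
cv2.imwrite('pics/c12.png',np.hstack([f(a,260,170),f(b,285,170)]))
inc(*bp(.287,1.3,(.5489,-.2181)))
S=np.array([.5518,-.2192,.112]);print(proj('scene',S),proj('side',S))
```

```text
inc [ 0.07 -0.08  0.3 ] [ 0.003   0.0008 -0.0004] rows 1.0 width 0.015473423647201867 F [-0.59  0.5  -1.09] t 12.6833
inc [ 0.03 -0.05  0.32] [ 0.003   0.0007 -0.0001] rows 1.0 width 0.015200863695327114 F [-0.09  0.06 -2.12] t 12.8333
[[291.97402877 212.36934311]] [[314.73424336 211.72927396]]
```

View pics/c12.png

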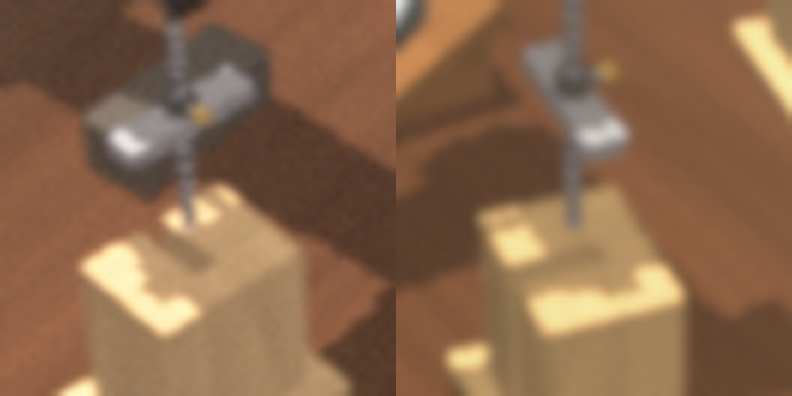

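Run:
```python
from h import *
a=cv2.imread('pics/s12.png');b=cv2.imread('pics/d12.png')
f=lambda i,x,y:cv2.resize(i[y:y+28,x:x+28],None,fx=14,fy=14,interpolation=2)
o=np.hstack([f(a,277,196),f(b,302,196)]); o=cv2.convertScaleAbs(o,alpha=1.5)
cv2.imwrite('pics/c12t.png',o)
s=json.load(open('w12.json'));np.set_printoptions(precision=4,suppress=True)
for th in(1,1.5,2):
  t=np.radians(th);p=np.array(s['tcp_pos']);R=np.array(s['ee_rot']);P=p+R@np.array([.1696*np.cos(t)-.011,0,.1696*np.sin(t)])
  print(th,P,(proj('scene',P)-[277,196]+.5)*14,(proj('side',P)-[302,196]+.5)*14+[392,0])
ang=np.radians(-13);bx=np.array([np.cos(ang),np.sin(ang),0]);by=np.array([-bx[1],bx[0],0]);S=np.array([.5518,-.2192,.112])
for k,P in {'seat':S,'bw-':S+.012*bx-.008*by,'bw+':S+.012*bx+.008*by,'f-':S-.035*bx-.008*by,'f+':S-.035*bx+.008*by}.items():
  print(k,(proj('scene',P)-[277,196]+.5)*14,(proj('side',P)-[302,196]+.5)*14+[392,0])
```

```text
1 [ 0.5505 -0.2192  0.1316] [[207.1072 169.7608]] [[571.0485 156.5371]]
1.5 [ 0.5508 -0.2178  0.1316] [[212.2348 166.7115]] [[568.4621 152.3582]]
2 [ 0.5512 -0.2164  0.1316] [[217.3537 163.6224]] [[565.8787 148.1373]]
seat [[216.6364 236.1708]] [[577.2794 227.2098]]
bw- [[223.0834 279.8521]] [[644.9493 236.1774]]
bw+ [[278.1185 246.4178]] [[616.8433 190.8904]]
f- [[ 91.7847 175.2893]] [[432.9223 290.9146]]
f+ [[146.4945 143.0368]] [[406.2935 244.728 ]]
```

View pics/c12t.png

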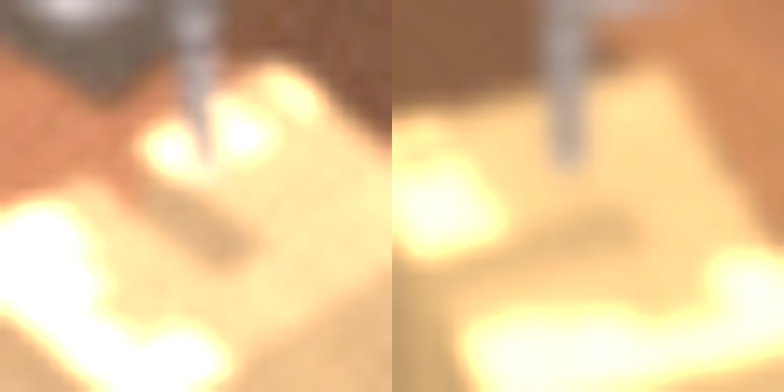

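Call:
{"api": "move_arm", "payload": {
  "increments": [0,0,0,0.01,0,0,0.0,0,0,0,0.025,0,0,0.0,0,0,0,0.04,0,0,0.0,0,0,0,0.055,0,0,0.0,0,0,0,0.068,0,0,0.0,0,0,0,0.076,0,0,0.0,0,0,0,0.08,0,0,0.0,0,0,0,0.08,0,0,0.0,0,0,0,0.08,0,0,0.0]
}}

```text
time_s: 13.58
tcp_pos: [0.549, -0.2203, 0.2089]
ee_rot: [[-0.002, -0.974, 0.225], [-0.024, 0.225, 0.974], [-1.0, -0.003, -0.024]]
wrist_force: [0.4, -0.6, -1.7]
gripper_width: 0.173
```

Run:
```python
from h import *
inc(*bp(.207,1.3,(.5489,-.2181)))
a=snap('scene','s13.png');b=snap('side','d13.png')
f=lambda i,x,y:cv2.resize(i[y:y+66,x:x+66],None,fx=6,fy=6,interpolation=2)
cv2.imwrite('pics/c13.png',np.hstack([f(a,260,170),f(b,285,170)]))
inc(*bp(.207,1.3,(.5489,-.2181)));print(r.sense()['tcp_pos'])
```

```text
inc [ 0.02 -0.07  0.19] [0.0018 0.0006 0.0019] rows 1.0 width 0.015018334292930927 F [ 0.39 -0.61 -1.68] t 13.5833
inc [ 0.02 -0.05  0.26] [0.0024 0.0009 0.0019] rows 1.0 width 0.015304338544901513 F [ 0.19  0.2  -1.39] t 13.6833
[ 0.54927145 -0.22029254  0.20945728]
```

View pics/c13.png

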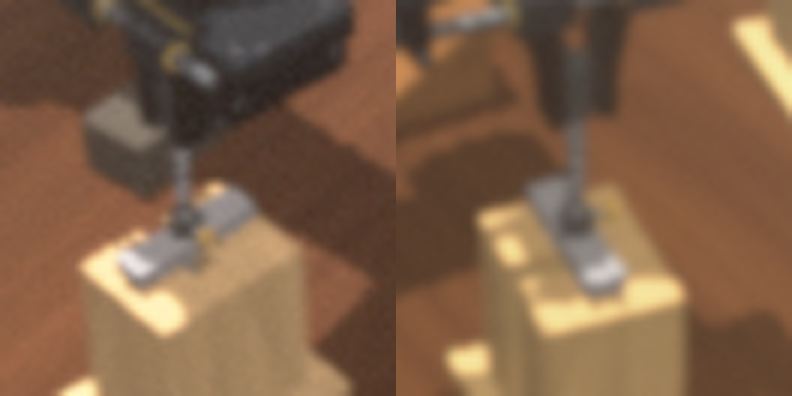

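Call:
{"api": "move_arm", "payload": {
  "increments": [0,0,0,0.002,0,0.001,0.0,0,0,0,0.004,0,0.001,0.0,0,0,0,0.004,0,0.001,0.0,0,0,0,0.004,0,0.001,0.0]
}}

```text
time_s: 14.02
tcp_pos: [0.5488, -0.2192, 0.2044]
ee_rot: [[-0.003, -0.974, 0.225], [-0.024, 0.225, 0.974], [-1.0, -0.002, -0.024]]
wrist_force: [-0.3, -0.9, -1.7]
gripper_width: 0.171
```

Call:
{"api": "move_arm", "payload": {
  "increments": [0,0,0,0.001,0,0,0.0,0,0,0,0.001,0,0,0.0,0,0,0,0.001,0,0,0.0]
}}

```text
time_s: 14.27
tcp_pos: [0.5488, -0.2193, 0.2033]
ee_rot: [[-0.003, -0.974, 0.225], [-0.024, 0.225, 0.974], [-1.0, -0.002, -0.024]]
wrist_force: [-0.5, -0.5, -1.7]
gripper_width: 0.175
```

Call:
{"api": "move_arm", "payload": {
  "increments": [0,0,0,0.001,0,0,0.0,0,0,0,0.001,0,0,0.0,0,0,0,0.001,0,0,0.0]
}}

```text
time_s: 14.52
tcp_pos: [0.5491, -0.2193, 0.2027]
ee_rot: [[-0.002, -0.974, 0.225], [-0.024, 0.225, 0.974], [-1.0, -0.003, -0.024]]
wrist_force: [0.5, 0.5, -0.3]
gripper_width: 0.172
```

Call:
{"api": "move_arm", "payload": {
  "increments": [0,0,0,0.0005,0,0,0.0,0,0,0,0.0005,0,0,0.0,0,0,0,0.0005,0,0,0.0]
}}

```text
time_s: 14.77
tcp_pos: [0.5492, -0.2193, 0.2026]
ee_rot: [[-0.002, -0.974, 0.224], [-0.024, 0.224, 0.974], [-1.0, -0.004, -0.024]]
wrist_force: [-0.3, 2.3, 2.5]
gripper_width: 0.169
```

Call:
{"api": "move_arm", "payload": {
  "increments": [0,0,0,0,0,0,0.03,0,0,0,0,0,0,0.05,0,0,0,0,0,0,0.06,0,0,0,0,0,0,0.06,0,0,0,0,0,0,0.06,0,0,0,0,0,0,0.06]
}}

```text
time_s: 15.27
tcp_pos: [0.5488, -0.2194, 0.2017]
ee_rot: [[-0.003, -0.974, 0.225], [-0.024, 0.225, 0.974], [-1.0, -0.002, -0.024]]
wrist_force: [-0.4, -0.5, 0.7]
gripper_width: 0.543
```

Run:
```python
from h import *
a=snap('scene','s14.png');b=snap('side','d14.png')
f=lambda i,x,y:cv2.resize(i[y:y+66,x:x+66],None,fx=6,fy=6,interpolation=2)
cv2.imwrite('pics/c14.png',np.hstack([f(a,260,170),f(b,285,170)]))
```

```text
(no output)
```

View pics/c14.png

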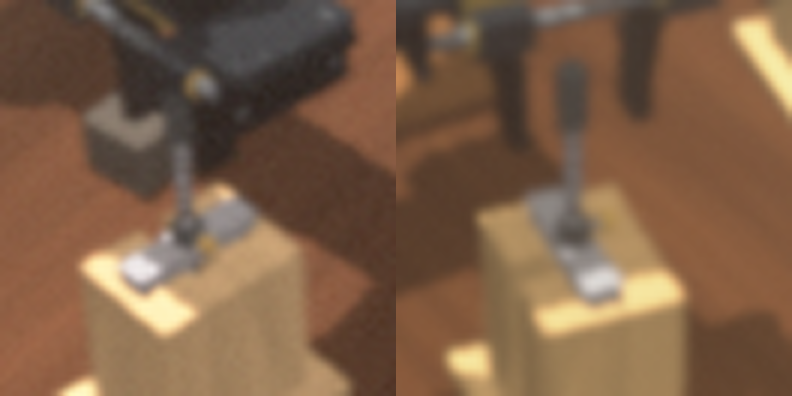

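Released and upright. I'll back straight off upward.

Call:
{"api": "move_arm", "payload": {
  "increments": [0,0,0,-0.01,0,0,0.07,0,0,0,-0.03,0,0,0.07,0,0,0,-0.06,0,-0.001,0.07,0,0,0,-0.09,0,-0.002,0.07,0,0,0,-0.12,0.0,-0.003,0.07,0,0,0,-0.15,0.0,0.03,0.07,0,0,0,-0.15,0.0,0.06,0.07,0,0,0,-0.15,0.0,0.06,0.07,0,0,0,-0.15,0.0,0.06,0.07]
}}

```text
time_s: 16.12
tcp_pos: [0.563, -0.1561, 0.3515]
ee_rot: [[-0.001, -0.975, 0.222], [-0.023, 0.222, 0.975], [-1.0, -0.004, -0.023]]
wrist_force: [0.0, -0.7, -0.5]
gripper_width: 0.803
```

Run:
```python
from h import *
a=snap('scene','s15.png');b=snap('side','d15.png');s=r.sense();json.dump({k:np.array(v).tolist() for k,v in s.items()},open('w15.json','w'));w=snap('wrist','w15.png')
f=lambda i,x,y:cv2.resize(i[y:y+66,x:x+66],None,fx=6,fy=6,interpolation=2)
cv2.imwrite('pics/c15.png',np.hstack([f(a,260,170),f(b,285,170)]))
print(s['tcp_pos'],s['wrist_force'],s['joint_velocities'])
```

```text
[ 0.56241634 -0.15743794  0.35033358] [-0.3692567  -0.15365135  0.35856842] [-0.82114042  0.41489345 -0.34960743  0.02960191  0.13377685 -0.06080795]
```

View pics/c15.png

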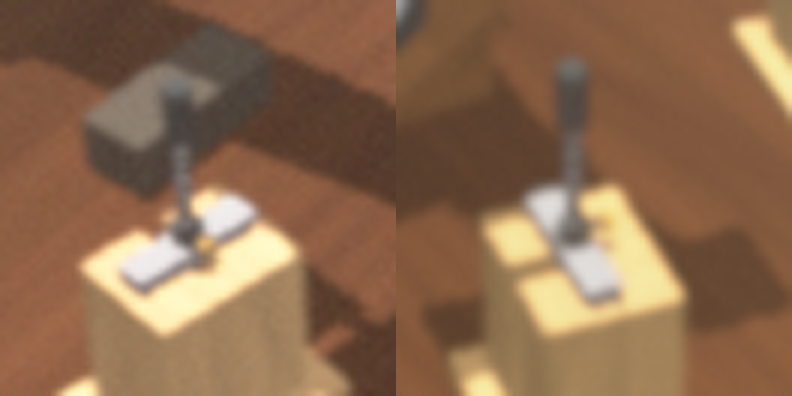

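View pics/w15.png

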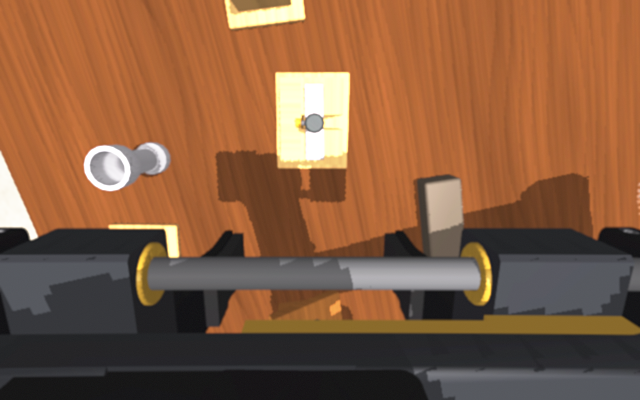

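View pics/s15.png

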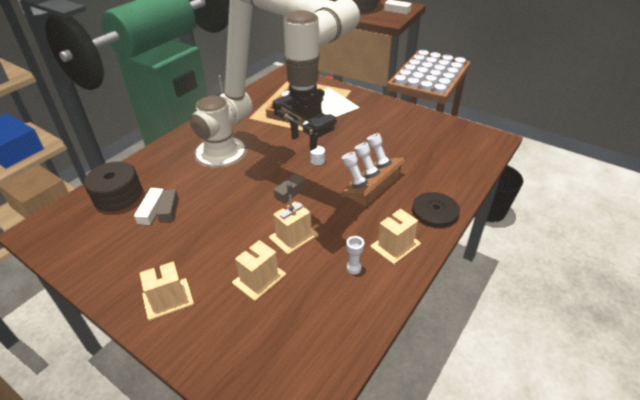

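Run:
```python
from h import *
np.set_printoptions(precision=4,suppress=True)
w=cv2.imread('pics/w15.png');cv2.imwrite('pics/w15z.png',cv2.resize(w[60:180,255:370],None,fx=5,fy=5,interpolation=2))
S=lambda x,y:(x/6+260-.4,y/6+170-.4);D=lambda x,y:((x-396)/6+285-.4,y/6+170-.4)
print(tri([ray('scene',S(178,84)),ray('side',D(571,63))]))
```

```text
(array([ 0.5496, -0.2195,  0.2279]), [np.float64(0.0005691582941712882), np.float64(0.0005691582941713313)])
```

View pics/w15z.png

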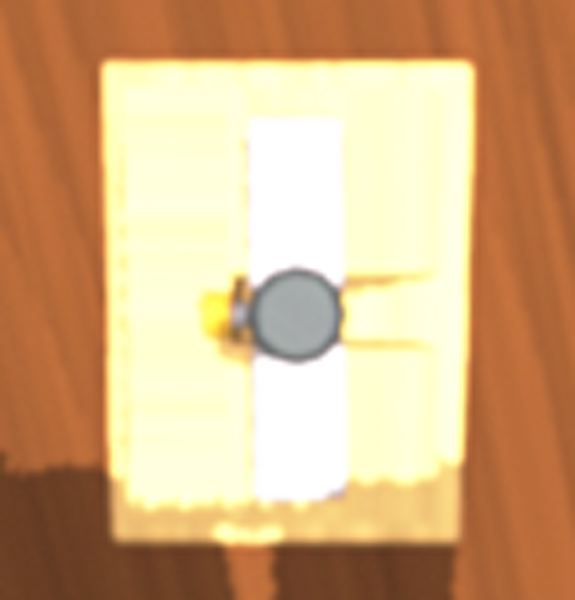

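```bash
python3 -c "
from station import r
print(r.sense()['time_s'],r.finish_job())"
```

```text
the job is handed in; nothing more can be done
16.2667 None
```

I measured the middle bore with the gauge, hung the gauge back in its block, and handed the job in at 16.3 s of the 54 s. The gauge is set to about 68 mm.

- **Measurement:** With the head on the middle cup's rim, the rod slid at about 6–7 N. It then stopped hard at about 33 N, where I read it as bottomed. I eased off to about 13 N and held that for another 0.3 s before withdrawing.
- **Reading:** By camera, the hanging knob's top stands at 0.228 m, 25 mm lower than at the start, which gives about 68 mm. The head touched the block at the height expected for that setting.
- **Hanging:** The last pictures show the gauge upright in the slot, bar across it and flat on the block's top. The gripper is open and well clear.
- **Other things:** The spare body, lids and compound bar look unmoved in the last scene picture; I did not measure their positions.

- **Tilt in the grip:** The gauge tilted about 1–2.5° in the fingers; estimates differed by feature. I corrected for it before both insertions.
- **Disagreements:** The side camera was off by about a pixel or two from the other two. The rod's travel alone suggested about 66 mm, within its error of 2–3 mm.

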